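# Reset the screening desk: hang the form board, stand the boxed thermometer

## Robot

A 6-joint arm with a two-finger parallel gripper is mounted at the origin on the work surface. World frame = base frame: x ahead of the robot, y to its left, z up, the work surface at z = 0. Lengths are in m, angles in rad, forces in N, time in s.
With the tool pointing down it reaches from about 0.225 to 0.875 m from the base axis. Payload 3.4 kg.
Tool frame: the origin (TCP) lies between the finger pads; the fingertips stand 11 mm ahead of it and the grasp point (between the pads) lies 8 mm behind it (tips_ahead is the distance from the TCP to the fingertips, in m); z points along the fingers, x is the direction in which the jaws open and shut, and the axes are right-handed (so a half turn about z gives the same grasp; the last joint's range is limited). The gripper opens to 85 mm and grips with 20 to 120 N. Pads are 22 mm wide; open, the fingers measure 114 mm over their backs; the gripper's body (76 mm by 85 mm) begins 54 mm behind the grasp point. The pads swing forward as they close: fully open they stand 13 mm farther back than shut.
Start: joints at [1.195, 0.276, 1.505, -0, 1.361, -0.121], TCP at [0.145, 0.556, 0.207] pointing down, gripper open.
Joint ranges: [-2.89, 2.89], [-0.75, 2.08], [0.22, 2.7], [-1.18, 4.32], [0.11, 2.71], [-2.7, 2.7]. Speed limits (rad/s): [2.57, 2.57, 3.14, 3.14, 3.14, 3.14].

## Interface

Orientations are given as a unit quaternion [w, x, y, z].
In Python, from rig import get_state, get_image, sign_off, masks_of, tips_ahead gives the robot as it stands.
- The arm moves only by the tool play_rows, never from a script. Its argument "series" is a list of rows, each an object of numbers: "fingers": the closure, from -1 (fully open) to 1 (shut); "dx", "dy", "dz": the shift along the world's x, y, z in mm; "turn": the turn about the world's z in rad. A call has 1 to 20 rows; each row shifts and turns the pose as measured when the row begins; what a row does not reach is not made up. A row lasts 1/12 s, in which the tool goes at most 41.7 mm and 7.16 degrees, less where a joint would pass 70% of its speed; a pose out of reach is approached as far as the arm can. A call with a gripper value outside its range is refused whole. The fingers move at their own pace and stop on an object; "squeeze" is the grip in N (left out, the last holds). Time passes only in rows, so rows that do not move let the fingers close. It gives the time, the measured TCP pose, the force and the opening at its end, in the units of the state.
- get_state(): the state, without advancing time (a new reading comes with each control period).
- get_image(name): name is "side" or "top" or "wrist"; returns a dict with "pixels" (400x640x3 uint8, red, green, blue), "vfov" (degrees; the focal length in pixels is half the picture's height over the tangent of half this angle, whatever the lens; pixels are square), "cx", "cy" (the principal point, pixels), "rvec" (rotation vector, rad) and "tvec" (3), from world to camera coordinates, as OpenCV has them; the wrist camera has in their place "hand_eye" (4x4, takes a point from camera to tool coordinates, whose origin is the TCP and whose axes are the tool frame's). Camera axes: x right, y down, z forward; pixel columns grow to the right and rows downward; lengths in m; the calibration is good to about 2 mm. A picture is of the moment at which its call begins: read the wrist's pose just before it. There is no depth.
- sign_off(): hands the job in, once; it reports no verdict.
Trained networks look in a picture, given as the dict that the camera call returned (one of the last four; its "shot" number tells which), for a name from the list of things; names that differ only in an ending like _2 or _b are one class to them, and where a whole thing is asked for, a point or a joint stands for the part that bears it (a point fixed in the world has none). Each returns a list of dicts, best first, with "p" (0 to 1); they miss things now and then, are a little off and sometimes report something else, mostly with a low value. They report only what shows in the picture. A call takes as long as a camera call. They do not tell look-alikes from the thing itself.
- masks_of(picture, label): "region" (400x640 bool, what is visible of it) and "xy" ([column, row] in pixels, amid what is visible of it).
The state is a dict: "clock": time; "qpos": joint angles; "qd": joint speeds; "effort": joint torques, N m; "position": TCP position; "ee_rot": TCP orientation; "contact_force": force on the tool from outside, world axes, zero at the start; "moment": the same for the moment, N m; "width": finger opening in m.
Only numpy, scipy, OpenCV 4.12 (cv2) and the standard library are available. Lean on these libraries where they do the work, as an engineer would, in place of code of your own. Each camera call takes 0.05 s, during which the arm holds its last target. There are 200 camera calls.

## Task

Get the entrance desk ready for the next shift: hang the form board by its wire bail in the throat of the side hook under the little shelf, so that it hangs free, and stand the flat thermometer box upright on its short end inside the low black tray. Leave everything else on the desk where it is.

Things in the scene. Friction and masses are not known exactly. Their poses are not given: they have to be found in the camera images.
- board: Flat aluminium form board: 150 mm wide (its x), 14 mm thick (y), 110 mm tall (z), about 0.14 kg, paper and dark clip on both faces, same either way round. Origin: centre of its bottom edge. A rigid wire bail stands on the middle of its top edge; the top edge is bare to grip on both sides of it (|x| 35 to 75 mm). Starts upright in the sorter, its x within 1 mm of the slot's centre.
- bail (a point): Middle of the crossbar of the board's bail, on the bar's axis, 152 mm above the board's origin. The bail: 6 mm steel wire, two upright legs at x = -24 and +24 mm and the crossbar along x between them, 42 mm above the board's top edge.
- sorter: Fixed grey desk sorter, base 168 (x) x 96 (y) x 4 mm; origin: centre of the underside. The board stands on the 4 mm floor in the middle slot along x, 18 mm wide, walls up to 49 mm above the desk, end stops up to 29 mm. Beside it (y +15 to +45 mm) low folders up to 70 mm above the desk.
- stand: Fixed hook stand; origin on the desk straight below the throat. A 20 mm steel post at y = +85 mm carries an arm towards -y from which a flat steel J-hook (10 mm thick in x) hangs; its mouth faces -y. Hook bottom 222 mm above the desk. Base plate: x -65 to +65, y +30 to +140, 8 mm thick.
- throat (a point): Where the middle of the bail's bar lies when hung, 235 mm above the desk; axes as the stand's, bar along x. The throat is 18 mm wide (y -9 to +9) between hook back and lip. The bar must come in level in +y between lip and arm, then drop behind the lip.
- lip (a point): Top of the hook's lip, 247 mm above the desk, 12 mm above and 12 mm to -y of the throat point; lip 6 mm thick. The arm roofs the mouth 26 mm above this point (underside 273 mm above the desk) and reaches to y = -20 mm from the throat.
- shelf (a point): Centre of the underside of the little shelf over the hook, 300 mm above the desk: 84 (x) x 150 (y) x 8 mm, x -42 to +42 and y -45 to +105 mm from the throat; the box on it reaches 336 mm. A gripper held straight down next to the bail hits the shelf; one whose body leans away from it along x by 25 to 45 degrees clears it.
- kit: Boxed thermometer: flat closed cardboard box 26 mm thick (its x), 60 mm wide (y), 120 mm long (z), about 0.13 kg. Origin: centre of one 26 x 60 mm end, z along the length. Starts leaning back 45 degrees on the sloping stand, z pointing up and towards the stand's +x. May be stood on either short end.
- slope: Fixed grey sloping stand; origin: centre of the underside. Its 44 mm wide plate rises at 45 degrees towards +x, a lip at the low end; the box overhangs both by 8 mm each side (y). Box's lower end centre at x -59, z +34 mm, its centre at x -17, z +77 mm, top corner 128 mm above the desk. Base plate 60 mm wide, x -65 to +45 mm.
- bay: Fixed low open black tray for the box: outside 54 (x) x 92 (y) mm, rim 16 mm above the desk, walls 4 mm, inside 46 x 84 mm. Origin: centre of its underside. The box stands in it, thickness along the tray's x, width along its y.
- kit_mid (a point): Centre of the boxed thermometer.
- bay_floor (a point): Centre of the tray's inner floor, 4 mm above the desk; axes as the tray's.
- stapler: Bystander: black stapler 135 x 36 x 50 mm high, lying along its x; origin at the centre of its underside.
- stamp: Bystander: hand stamp with wooden knob, 42 x 34 mm, 68 mm high; origin at the centre of its underside.
- pencup: Bystander: dark steel pen cup, 72 mm across, 95 mm high, pens up to about 145 mm; origin at the centre of its underside.
- gel: Bystander: clear pump bottle of hand gel, 60 mm across, 162 mm high; origin at the centre of its underside.
- bell: Bystander: round steel desk bell on a dark base, 80 mm across, 52 mm high; origin at the centre of its underside.
- tape: Bystander: roll of clear tape lying flat, 96 mm across, 45 mm high; origin at the centre of its underside.
There are look-alikes about, which are no part of the job. What is shaped like the bay but pink or white is not meant. What is shaped like the kit but green is not meant.

How it is judged:
At the end, for the whole second after the job is handed in: Board at rest on the hook: bar's middle within 18 mm (x), 9 mm (y), 6 mm (z) of the throat point, bearing on the hook, upright to 0.2 rad. Box at rest on a short end (to 0.1 rad) on the tray's floor, its centre within 20 mm (x) and 25 mm (y) of the tray's (x of bail in the frame of throat between -0.018 and 0.018 m and y of bail in the frame of throat between -0.009 and 0.009 m and z of bail in the frame of throat between -0.006 and 0.006 m and angle between board's own z axis and vertical below 0.2 rad and contact force between board and stand above 0.4 N and linear speed of board below 0.04 m/s and angular speed of board below 0.5 rad/s and (angle between kit's own z axis and vertical below 0.1 rad or angle between kit's own z axis and vertical above 3.04 rad) and x of kit_mid in the frame of bay_floor between -0.02 and 0.02 m and y of kit_mid in the frame of bay_floor between -0.025 and 0.025 m and z of kit_mid in the frame of bay_floor between 0.055 and 0.066 m and linear speed of kit below 0.02 m/s and angular speed of kit below 0.2 rad/s); the robot touches nothing.
It fails at once if a bystander is shoved aside (over 35 mm) or knocked over (distance of any of stapler, stamp, pencup, gel, bell, tape from where it was at the start of the episode above 0.035 m or angle between any of stapler, stamp, pencup, gel, bell, tape's own z axis and vertical above 0.5 rad).
It also fails if it takes over 64 s, if anything falls off the work surface, if the arm or the gripper's body presses on something with over 40 N, if the wrist force passes 120 N, or if a joint passes its speed limit or range.

## Working session

There is one attempt and no reset: what is moved stays moved. The work goes in short steps, Python scripts to look and compute and a tool call to move; the robot and the scene stay as the last step left them, time stands still between calls to the robot, and variables do not carry over. Pictures are saved under pics/ and viewed, about 8 in all and at most 12, crops included, and the job is handed in when it is done.

Besides the shell and the picture viewer there is one more tool, called after "Request:" as a command line: name --argument value ..., lists and objects as JSON in quotes. play_rows: Moves the arm, as the interface text tells. Its arguments: {"type":"object","properties":{"series":{"type":"array"},"squeeze":{"type":"number"}},"required":["series"]}

```bash
mkdir -p pics; cat > h.py <<'E'
import numpy as np, cv2
from rig import *
def shoot(n):
    st=get_state(); p=get_image(n)
    f=p['pixels'].shape[0]/2/np.tan(np.radians(p['vfov'])/2)
    K=np.array([[f,0,p['cx']],[0,f,p['cy']],[0,0,1]])
    if n=='wrist':
        w,x,y,z=st['ee_rot']; from scipy.spatial.transform import Rotation as R
        T=np.eye(4);T[:3,:3]=R.from_quat([x,y,z,w]).as_matrix();T[:3,3]=st['position']
        C=np.linalg.inv(T@np.array(p['hand_eye'])); Rm,t=C[:3,:3],C[:3,3]
    else: Rm=cv2.Rodrigues(np.array(p['rvec'],float))[0]; t=np.array(p['tvec'],float)
    return p,K,Rm,t
def ray(c,uv):
    p,K,R,t=c; d=R.T@np.linalg.inv(K)@np.array([uv[0],uv[1],1.]); return -R.T@t,d
def at_z(c,uv,z):
    o,d=ray(c,uv); return o+d*(z-o[2])/d[2]
def proj(c,X):
    p,K,R,t=c; q=K@(R@np.asarray(X,float).reshape(-1,3).T+t[:,None]); return (q[:2]/q[2]).T
def save(c,name,box=None,s=1):
    im=c[0]['pixels'][:,:,::-1]
    if box: im=im[box[1]:box[3],box[0]:box[2]]
    if s!=1: im=cv2.resize(im,None,fx=s,fy=s,interpolation=cv2.INTER_CUBIC)
    cv2.imwrite('pics/'+name,im)
E
python3 - <<'E'
from h import *
a=shoot('top');b=shoot('side')
save(a,'top0.png');save(b,'side0.png')
for c,n in((a,'top'),(b,'side')):
    print(n,'cam',-c[2].T@c[3],'f',c[1][0,0])
    for l in 'board sorter stand kit slope bay stapler stamp pencup gel bell tape'.split():
        print(l,[(round(m['p'],2),np.round(m['xy']).tolist(),int(m['region'].sum()),np.round(at_z(c,m['xy'],0.0)[:2],3).tolist()) for m in masks_of(c[0],l)])
print(get_state()['ee_rot'],get_state()['width'],get_state()['clock'])
E
```

```text
top cam [ 0.33509529 -0.10217194  1.41740433] f 474.391892990216
board [(0.54, [306.0, 193.0], 342, [0.547, -0.057])]
sorter [(0.95, [311.0, 195.0], 1486, [0.543, -0.07])]
stand [(0.68, [181.0, 173.0], 3144, [0.614, 0.322])]
kit [(0.93, [420.0, 271.0], 947, [0.311, -0.391]), (0.82, [390.0, 215.0], 859, [0.48, -0.309]), (0.56, [360.0, 158.0], 151, [0.655, -0.223])]
slope [(0.44, [379.0, 198.0], 27, [0.529, -0.277])]
bay [(0.88, [204.0, 128.0], 574, [0.752, 0.257]), (0.68, [453.0, 223.0], 601, [0.453, -0.497]), (0.61, [322.0, 145.0], 592, [0.696, -0.106])]
stapler [(0.9, [263.0, 247.0], 639, [0.387, 0.071]), (0.37, [390.0, 212.0], 827, [0.487, -0.308])]
stamp [(0.44, [357.0, 159.0], 179, [0.652, -0.212])]
pencup [(0.61, [389.0, 143.0], 601, [0.7, -0.312])]
gel [(0.63, [246.0, 132.0], 571, [0.74, 0.126])]
bell [(0.61, [357.0, 245.0], 578, [0.389, -0.206]), (0.15, [390.0, 211.0], 860, [0.49, -0.31])]
tape [(0.58, [222.0, 267.0], 557, [0.328, 0.194]), (0.44, [389.0, 213.0], 797, [0.486, -0.305])]
side cam [ 0.08213889 -0.84493671  0.70401556] f 382.01248750917085
board [(0.89, [307.0, 224
[... 221 characters left out ...]
0.221]), (0.57, [288.0, 360.0], 1819, [0.314, -0.38])]
slope [(0.86, [336.0, 305.0], 666, [0.488, -0.298])]
bay [(0.68, [372.0, 370.0], 1230, [0.452, -0.486]), (0.66, [356.0, 236.0], 435, [0.702, -0.091]), (0.52, [312.0, 186.0], 227, [0.743, 0.252])]
stapler [(0.81, [238.0, 232.0], 800, [0.388, 0.103])]
stamp [(0.64, [366.0, 257.0], 303, [0.665, -0.187])]
pencup [(0.62, [399.0, 264.0], 1202, [0.726, -0.26])]
gel [(0.97, [327.0, 192.0], 626, [0.773, 0.188])]
bell [(0.85, [280.0, 290.0], 678, [0.392, -0.187]), (0.55, [263.0, 142.0], 1619, [0.761, 0.742])]
tape [(0.96, [205.0, 211.0], 714, [0.334, 0.271])]
[-2.29755558e-05  7.91225232e-01  6.11524842e-01  1.59287145e-05] 0.08561042437514417 1.3
```

View pics/top0.png

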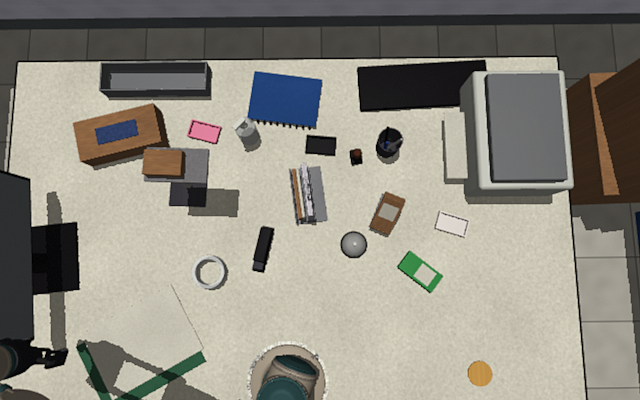

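View pics/side0.png

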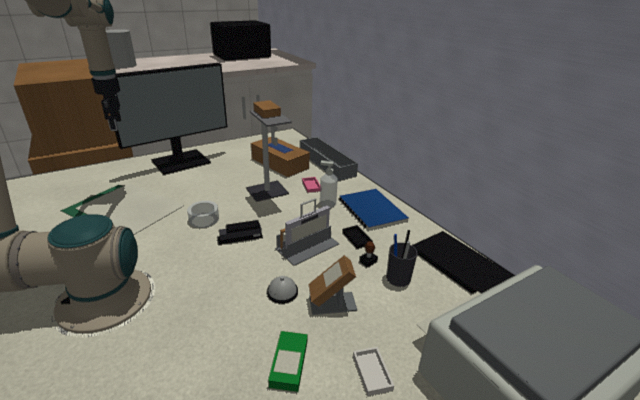

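```bash
cat > fit.py <<'E'
from h import *
from scipy.optimize import minimize
def bx(x0,x1,y0,y1,z0,z1): return np.array([[x,y,z] for x in(x0,x1) for y in(y0,y1) for z in(z0,z1)])/1000.
s=np.sqrt(.5)
def tilt(P): # kit coords -> slope coords
    X=P.copy(); X[:,0]=-.059+s*P[:,0]*1+s*P[:,2]; X[:,2]=.034-s*P[:,0]+s*P[:,2]; return X
M={'sorter+board':[bx(-84,84,-48,48,0,4),bx(-84,84,-13,13,0,45),bx(-84,84,15,45,0,66),bx(-75,75,-7,7,4,114),],
 'stand':[bx(-65,65,30,140,0,8),bx(-10,10,75,95,0,300),bx(-42,42,-45,105,300,308),bx(-5,5,-20,85,273,290)],
 'kit+slope':[tilt(bx(-13,13,-30,30,0,120)),bx(-65,45,-30,30,0,4)],'kit':[tilt(bx(-13,13,-30,30,0,120))],
 'bay':[bx(-27,27,-46,46,0,16)],'green':[]}
def W(P,q):
    c,s_=np.cos(q[2]),np.sin(q[2]); return np.c_[P[:,0]*c-P[:,1]*s_+q[0],P[:,0]*s_+P[:,1]*c+q[1],P[:,2]]
def render(c,n,q):
    m=np.zeros((1600,2560),np.uint8)
    for P in M[n]:
        h=cv2.convexHull(((proj(c,W(P,q))+.5)*4).astype(np.float32)); cv2.fillConvexPoly(m,np.round(h).astype(np.int32),1)
    return cv2.resize(m.astype(np.float32),(640,400),interpolation=cv2.INTER_AREA)
def fit(n,obs,x0):
    def cost(q):
        J=0
        for c,m in obs:
            r=render(c,n,q); J+=1-np.minimum(r,m).sum()/np.maximum(r,m).sum()
        return J/len(obs)
    best=None
    for a in np.arange(8)*np.pi/4:
        sim=np.array(x0+[a])+np.array([[0,0,0],[.03,0,0],[0,.03,0],[0,0,.35]])-[.01,.01,.1]
        r=minimize(cost,sim[0],method='Nelder-Mead',options=dict(initial_simplex=sim,maxiter=130,xatol=2e-4,fatol=2e-4))
        print('  ',n,round(r.fun,3),np.round(r.x,4))
        if best is None or r.fun<best.fun: best=r
    return best
E
cat > run1.py <<'E'
from fit import *
a=shoot('top');b=shoot('side')
def mk(c,l,near):
    m=masks_of(c[0],l); 
    m=[k for k in m if np.hypot(*(np.array(k['xy'])-near))<25]
    return max(m,key=lambda k:k['p'])['region'].astype(np.float32)
bt=np.maximum(mk(a,'board',(306,193)),mk(a,'sorter',(311,195)));bs=np.maximum(mk(b,'board',(307,224)),mk(b,'sorter',(307,245)))
for n,o,x0 in (('sorter+board',[(a,bt),(b,bs)],[.53,-.06]),
 ('stand',[(a,mk(a,'stand',(181,173))),(b,mk(b,'stand',(266,145)))],[.53,.3]),
 ('kit',[(a,mk(a,'kit',(390,215))),(b,mk(b,'kit',(334,279)))],[.48,-.28]),
 ('bay',[(a,mk(a,'bay',(322,145))),(b,mk(b,'bay',(356,236)))],[.695,-.1])):
    r=fit(n,o,x0); print(n,r.fun,np.round(r.x,4))
E
python3 run1.py
```

```text
sorter+board 0.083 [ 0.5419 -0.0625  0.1369]
   sorter+board 0.083 [ 0.5419 -0.0627  0.1408]
   sorter+board 0.118 [ 0.5409 -0.0625  3.2712]
   sorter+board 0.118 [ 0.5422 -0.0623  3.2622]
   sorter+board 0.118 [ 0.5414 -0.0624  3.2666]
   sorter+board 0.118 [ 0.5412 -0.0626  3.2681]
   sorter+board 0.082 [ 0.5422 -0.0625  6.419 ]
   sorter+board 0.082 [ 0.5421 -0.0626  6.4196]
sorter+board 0.08201169967651367 [ 0.5421 -0.0626  6.4196]
   stand 0.161 [ 0.5731  0.2152 -0.0497]
   stand 0.161 [ 0.5734  0.2161 -0.0515]
   stand 0.427 [0.6015 0.3697 2.8067]
   stand 0.429 [0.6084 0.3641 2.7159]
   stand 0.426 [0.5998 0.371  2.8413]
   stand 0.16 [0.5735 0.2149 6.2325]
   stand 0.161 [0.5731 0.2161 6.2399]
   stand 0.161 [0.5727 0.2155 6.2191]
stand 0.16048985719680786 [0.5735 0.2149 6.2325]
   kit 0.083 [ 0.492  -0.2955 -0.4168]
   kit 0.084 [ 0.4912 -0.2954 -0.4409]
   kit 0.438 [ 0.4672 -0.2822  2.5962]
   kit 0.438 [ 0.4636 -0.2804  2.5844]
   kit 0.438 [ 0.4639 -0.2812  2.615 ]
   kit 0.639 [ 0.4708 -0.298   3.8679]
   kit 0.085 [ 0.4917 -0.2952  5.8508]
   kit 0.085 [ 0.4917 -0.2954  5.8467]
kit 0.08302626013755798 [ 0.492  -0.2955 -0.4168]
   bay 0.107 [ 0.6946 -0.1016 -0.1143]
   bay 0.108 [ 0.695  -0.1022 -0.1177]
   bay 0.106 [ 0.695  -0.1016  3.0349]
   bay 0.106 [ 0.6952 -0.1014  3.036 ]
   bay 0.107 [ 0.6946 -0.1016  3.0273]
   bay 0.108 [ 0.695  -0.1022  3.0239]
   bay 0.106 [ 0.695  -0.1016  6.1765]
   bay 0.106 [ 0.6952 -0.1014  6.1776]
bay 0.10589879751205444 [ 0.695  -0.1016  3.0349]
```

Top view: black bay at (321,145), brown kit at (389,213), board and sorter at (309,194), hook stand at (181,173). The side view agrees, and so do the fitted sizes. I'll move over the board's near end, ready to grip it there (the robot-side end, clear of the shelf).

Request:
play_rows --series '[{"fingers": -1,"dx": 18,"dy": -35,"dz": 4,"turn": 0.022},{"fingers": -1,"dx": 18,"dy": -35,"dz": 4,"turn": 0.022},{"fingers": -1,"dx": 18,"dy": -35,"dz": 4,"turn": 0.022},{"fingers": -1,"dx": 18,"dy": -35,"dz": 4,"turn": 0.022},{"fingers": -1,"dx": 18,"dy": -35,"dz": 4,"turn": 0.022},{"fingers": -1,"dx": 18,"dy": -35,"dz": 4,"turn": 0.022},{"fingers": -1,"dx": 18,"dy": -35,"dz": 4,"turn": 0.022},{"fingers": -1,"dx": 18,"dy": -35,"dz": 4,"turn": 0.022},{"fingers": -1,"dx": 18,"dy": -35,"dz": 4,"turn": 0.022},{"fingers": -1,"dx": 18,"dy": -35,"dz": 4,"turn": 0.022},{"fingers": -1,"dx": 18,"dy": -35,"dz": 4,"turn": 0.022},{"fingers": -1,"dx": 18,"dy": -35,"dz": 4,"turn": 0.022},{"fingers": -1,"dx": 18,"dy": -35,"dz": 4,"turn": 0.022},{"fingers": -1,"dx": 18,"dy": -35,"dz": 4,"turn": 0.022},{"fingers": -1,"dx": 18,"dy": -35,"dz": 4,"turn": 0.022},{"fingers": -1,"dx": 18,"dy": -35,"dz": 4,"turn": 0.022},{"fingers": -1,"dx": 18,"dy": -35,"dz": 4,"turn": 0.022},{"fingers": -1,"dx": 18,"dy": -35,"dz": 4,"turn": 0.022},{"fingers": -1}]'

```text
invalid input at $.series[18]: expected keys fingers, dx, dy, dz, turn
```

Request:
play_rows --series '[{"fingers": -1,"dx": 18,"dy": -35,"dz": 4,"turn": 0.022},{"fingers": -1,"dx": 18,"dy": -35,"dz": 4,"turn": 0.022},{"fingers": -1,"dx": 18,"dy": -35,"dz": 4,"turn": 0.022},{"fingers": -1,"dx": 18,"dy": -35,"dz": 4,"turn": 0.022},{"fingers": -1,"dx": 18,"dy": -35,"dz": 4,"turn": 0.022},{"fingers": -1,"dx": 18,"dy": -35,"dz": 4,"turn": 0.022},{"fingers": -1,"dx": 18,"dy": -35,"dz": 4,"turn": 0.022},{"fingers": -1,"dx": 18,"dy": -35,"dz": 4,"turn": 0.022},{"fingers": -1,"dx": 18,"dy": -35,"dz": 4,"turn": 0.022},{"fingers": -1,"dx": 18,"dy": -35,"dz": 4,"turn": 0.022},{"fingers": -1,"dx": 18,"dy": -35,"dz": 4,"turn": 0.022},{"fingers": -1,"dx": 18,"dy": -35,"dz": 4,"turn": 0.022},{"fingers": -1,"dx": 18,"dy": -35,"dz": 4,"turn": 0.022},{"fingers": -1,"dx": 18,"dy": -35,"dz": 4,"turn": 0.022},{"fingers": -1,"dx": 18,"dy": -35,"dz": 4,"turn": 0.022},{"fingers": -1,"dx": 18,"dy": -35,"dz": 4,"turn": 0.022},{"fingers": -1,"dx": 18,"dy": -35,"dz": 4,"turn": 0.022},{"fingers": -1,"dx": 18,"dy": -35,"dz": 4,"turn": 0.022},{"fingers": -1,"dx": 0,"dy": 0,"dz": 0,"turn": 0}]'

```text
clock: 3.48
position: [0.4764, -0.1038, 0.2844]
ee_rot: [0.005, 0.645, 0.764, 0.005]
contact_force: [0.2, -0.7, -0.1]
width: 0.0853
```

```bash
cat > look.py <<'E'
import sys
from fit import *
n=sys.argv[1]; c=shoot('wrist'); save(c,n+'.png'); st=get_state()
w,x,y,z=st['ee_rot']; print('pos',np.round(st['position'],4),'jaw ang',round(2*np.arctan2(y,x),4),'tilt',np.round([w,z],4),'F',np.round(st['contact_force'],1),'w',round(st['width'],4),'t',round(st['clock'],2),'q',np.round(st['qpos'],2))
print('cam',np.round(-c[2].T@c[3],3))
import pickle; pickle.dump([dict(pixels=c[0]['pixels']),*c[1:]],open('last.pkl','wb'))
E
python3 look.py w1; python3 -c "
from fit import *
print(get_image('wrist')['hand_eye'])"
```

```text
pos [ 0.4744 -0.1008  0.2841] jaw ang 1.7407 tilt [0.0027 0.0058] F [ 0.   0.8 -0.1] w 0.0856 t 3.53 q [-0.36  0.1   1.55  0.01  1.49 -2.1 ]
cam [ 0.398 -0.118  0.451]
[[ 9.99999148e-01 -1.19121351e-03  5.34567887e-04 -3.80947332e-04]
 [ 9.71108630e-04  9.52245753e-01  3.05331104e-01 -7.72184697e-02]
 [-8.72754536e-04 -3.05330324e-01  9.52246098e-01 -1.67426505e-01]
 [ 0.00000000e+00  0.00000000e+00  0.00000000e+00  1.00000000e+00]]
```

View pics/w1.png

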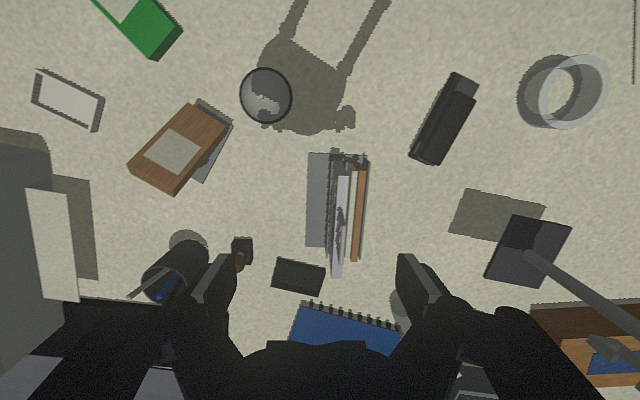

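The wrist view shows the board at about (345,215), the kit at (180,148), the bay at (298,275), and the stand's base at (528,250). I'll refit on this closer view.

```bash
cat > run2.py <<'E'
from fit import *
c=shoot('wrist')
M['kit+slope']=M['kit']+[bx(-65,45,-30,30,0,4)]
Q={'sorter+board':[.5421,-.0626,.136],'stand':[.5735,.215,-.05],'kit':[.492,-.2955,-.417],'bay':[.695,-.1016,-.107]}
for n,q in Q.items():
    reg=0
    for l in n.split('+'):
        uv=proj(c,W(np.concatenate(M[n]),q)).mean(0)
        ms=[k for k in masks_of(c[0],l) if np.hypot(*(np.array(k['xy'])-uv))<50]
        if ms: reg=np.maximum(reg,max(ms,key=lambda k:k['p'])['region'].astype(np.float32)); print(l,[(round(k['p'],2),np.round(k['xy'])) for k in ms])
    if np.ndim(reg)==0: print(n,'none');continue
    def cost(q,crop=n=='stand'):
        r=render(c,n,q); m=reg
        if crop: r,m=r[:290],m[:290]
        return 1-np.minimum(r,m).sum()/np.maximum(r,m).sum()
    sim=np.array(q)+np.array([[0,0,0],[.01,0,0],[0,.01,0],[0,0,.1]])
    r=minimize(cost,q,method='Nelder-Mead',options=dict(initial_simplex=sim,maxiter=150,xatol=1e-4,fatol=1e-4))
    print(n,'start',round(cost(q),3),'end',round(r.fun,3),np.round(r.x,4))
E
python3 run2.py
```

```text
sorter [(0.77, array([323., 204.]))]
board [(0.69, array([333., 218.]))]
sorter+board start 0.057 end 0.053 [ 0.542  -0.0633  0.1392]
stand none
kit [(0.58, array([170., 152.]))]
kit start 0.024 end 0.018 [ 0.4919 -0.2952 -0.3982]
bay [(0.7, array([294., 277.]))]
bay start 0.049 end 0.043 [ 0.6956 -0.1017 -0.1075]
```

Request:
play_rows --series '[{"fingers": -1,"dx": -2,"dy": 14,"dz": -20,"turn": -0.016},{"fingers": -1,"dx": -2,"dy": 13,"dz": -30,"turn": -0.016},{"fingers": -1,"dx": 0,"dy": 0,"dz": -30,"turn": 0},{"fingers": -1,"dx": 0,"dy": 0,"dz": -30,"turn": 0},{"fingers": -1,"dx": 0,"dy": 0,"dz": -10,"turn": 0},{"fingers": -1,"dx": 0,"dy": 0,"dz": 0,"turn": 0},{"fingers": -1,"dx": 0,"dy": 0,"dz": 0,"turn": 0}]'

```text
clock: 4.47
position: [0.4663, -0.0605, 0.1637]
ee_rot: [0.006, 0.651, 0.759, 0.008]
contact_force: [-0.1, -0.1, 0.6]
width: 0.0854
```

```bash
python3 look.py w2
```

```text
pos [ 0.4666 -0.0606  0.164 ] jaw ang 1.7247 tilt [0.0064 0.0083] F [ 0.7  0.5 -0.4] w 0.0853 t 4.52 q [-0.29  0.14  1.8   0.01  1.18 -2.01]
cam [ 0.387 -0.073  0.329]
```

Request:
play_rows --series '[{"fingers": -1,"dx": 3,"dy": -8,"dz": -8,"turn": -0.016},{"fingers": -1,"dx": 0,"dy": 0,"dz": -10,"turn": 0},{"fingers": -1,"dx": 0,"dy": 0,"dz": 0,"turn": 0}]'

```text
clock: 4.77
position: [0.4726, -0.0697, 0.1481]
ee_rot: [0.01, 0.657, 0.754, 0.01]
contact_force: [-0.6, 0.4, 0.1]
width: 0.0851
```

```bash
python3 look.py w3
```

```text
pos [ 0.4734 -0.07    0.1489] jaw ang 1.7085 tilt [0.0111 0.0101] F [0.7 0.5 0.4] w 0.0854 t 4.82 q [-0.3   0.16  1.82  0.01  1.14 -2.01]
cam [ 0.391 -0.081  0.313]
```

Request:
play_rows --series '[{"fingers": -1,"dx": -2,"dy": -2,"dz": -12,"turn": 0},{"fingers": -1,"dx": 0,"dy": 0,"dz": -15,"turn": 0},{"fingers": -1,"dx": 0,"dy": 0,"dz": -15,"turn": 0},{"fingers": -1,"dx": 0,"dy": 0,"dz": -8,"turn": 0},{"fingers": -1,"dx": 0,"dy": 0,"dz": 0,"turn": 0}]'

```text
clock: 5.23
position: [0.4748, -0.0741, 0.1002]
ee_rot: [0.015, 0.657, 0.753, 0.012]
contact_force: [-0.5, 0.8, 0.5]
width: 0.0852
```

```bash
sed -i "s/^print('cam'.*/from scipy.spatial.transform import Rotation as Ro; print('tool z',np.round(Ro.from_quat([x,y,z,w]).as_matrix()[:,2],3))/" look.py; python3 look.py w4
```

```text
pos [ 0.4752 -0.0742  0.1008] jaw ang 1.7067 tilt [0.0154 0.012 ] F [ 0.4  0.5 -0.6] w 0.0856 t 5.28 q [-0.31  0.2   1.9   0.01  1.   -2.02]
tool z [ 0.039 -0.002 -0.999]
```

View pics/w4.png

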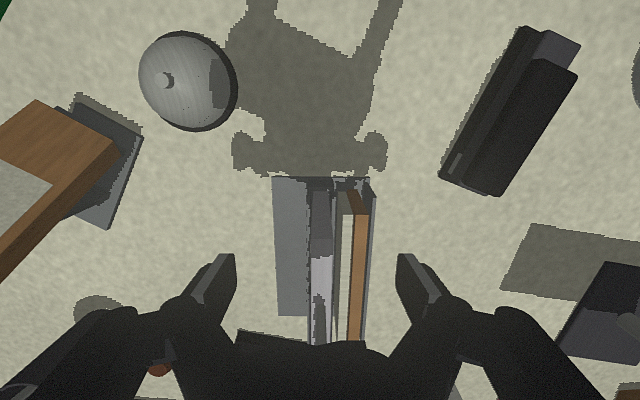

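Request:
play_rows --series '[{"fingers": -1,"dx": -5,"dy": 1,"dz": -4,"turn": 0},{"fingers": -1,"dx": -2,"dy": 0,"dz": 0,"turn": 0},{"fingers": -1,"dx": 0,"dy": 0,"dz": 0,"turn": 0}]'

```text
clock: 5.53
position: [0.4692, -0.0737, 0.0983]
ee_rot: [0.017, 0.657, 0.753, 0.013]
contact_force: [-0.2, 0.2, 1.1]
width: 0.0855
```

```bash
python3 look.py w5
```

```text
pos [ 0.4692 -0.0737  0.0983] jaw ang 1.7065 tilt [0.0169 0.0127] F [-0.2 -0.  -0.1] w 0.0854 t 5.58 q [-0.31  0.2   1.91  0.01  0.99 -2.02]
tool z [ 0.042 -0.003 -0.999]
```

Request:
play_rows --series '[{"fingers": -1,"dx": 0,"dy": 0,"dz": -4,"turn": 0},{"fingers": 1,"dx": 0,"dy": 0,"dz": 0,"turn": 0},{"fingers": 1,"dx": 0,"dy": 0,"dz": 0,"turn": 0},{"fingers": 1,"dx": 0,"dy": 0,"dz": 0,"turn": 0},{"fingers": 1,"dx": 0,"dy": 0,"dz": 0,"turn": 0},{"fingers": 1,"dx": 0,"dy": 0,"dz": 0,"turn": 0},{"fingers": 1,"dx": 0,"dy": 0,"dz": 0,"turn": 0},{"fingers": 1,"dx": 0,"dy": 0,"dz": 0,"turn": 0},{"fingers": 1,"dx": 0,"dy": 0,"dz": 0,"turn": 0},{"fingers": 1,"dx": 0,"dy": 0,"dz": 0,"turn": 0}]' --squeeze 80

```text
clock: 6.42
position: [0.4705, -0.074, 0.0954]
ee_rot: [0.019, 0.657, 0.753, 0.013]
contact_force: [0.3, 0.9, 0.4]
width: -0.0001
```

```bash
python3 look.py w6
```

```text
pos [ 0.4705 -0.074   0.0954] jaw ang 1.7067 tilt [0.0185 0.0134] F [-0.2 -0.7 -0.5] w 0.0001 t 6.47 q [-0.31  0.2   1.92  0.01  0.98 -2.02]
tool z [ 0.046 -0.004 -0.999]
```

View pics/w6.png

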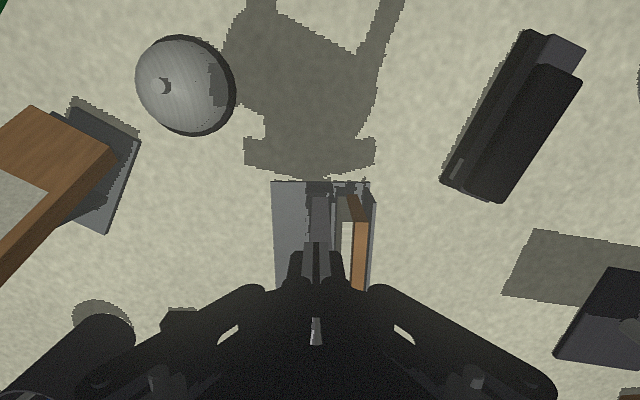

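```bash
python3 - <<'E'
from fit import *
import pickle
c=pickle.load(open('last.pkl','rb')); q=[.542,-.063,.137]
for n,P in (('top near corners',[[-75,-7,114],[-75,7,114]]),('bottom near',[[-75,-7,4],[-75,7,4]]),('base near',[[-84,-48,0],[-84,48,0]]),('wall end z49',[[-84,-12,49],[-84,12,49]]),('stop z29',[[-80,-9,29],[-80,9,29]])):
    print(n,np.round(proj(c,W(np.array(P)/1000.,q))).tolist())
st=get_state();print('tips/tcp',np.round(proj(c,[st['position'],np.array(st['position'])+[0.0005,0,-.011],np.array(st['position'])+[0,0,.008]])).tolist())
save(c,'crop.png',(240,160,400,330),4)
E
```

```text
top near corners [[306.0, 247.0], [329.0, 247.0]]
bottom near [[311.0, 190.0], [325.0, 190.0]]
base near [[269.0, 180.0], [367.0, 180.0]]
wall end z49 [[303.0, 197.0], [333.0, 197.0]]
stop z29 [[308.0, 193.0], [328.0, 193.0]]
tips/tcp [[316.0, 236.0], [316.0, 230.0], [316.0, 242.0]]
```

View pics/crop.png

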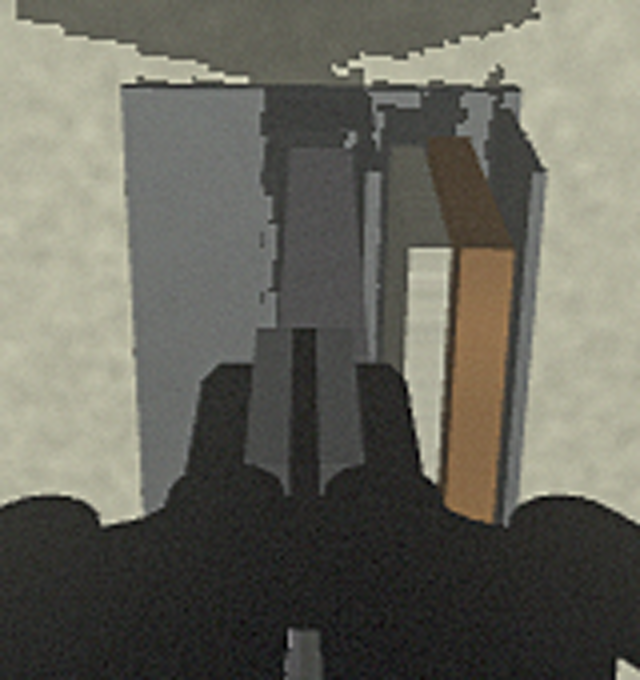

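```bash
python3 - <<'E'
import rig
from h import *
import pickle
print('tips_ahead', rig.tips_ahead if not callable(rig.tips_ahead) else rig.tips_ahead())
c=pickle.load(open('last.pkl','rb')); st=get_state()
w,x,y,z=st['ee_rot']
from scipy.spatial.transform import Rotation as R
Rm=R.from_quat([x,y,z,w]).as_matrix();p=np.array(st['position'])
for yy in (-11,0,11):
    print(yy,[(zz,np.round(proj(c,p+Rm@np.array([0,yy,zz])/1000.)[0]).tolist()) for zz in (11,0,-8,-20,-30)])
for l in ('board','bail'): print(l,[(round(m['p'],2),np.round(m['xy']).tolist()) for m in masks_of(shoot('side')[0],l)])
b=shoot('side'); save(b,'s1.png',(230,130,390,280),4)
E
```

```text
tips_ahead 0.011
-11 [(11, [316.0, 215.0]), (0, [316.0, 221.0]), (-8, [316.0, 226.0]), (-20, [316.0, 233.0]), (-30, [316.0, 241.0])]
0 [(11, [316.0, 230.0]), (0, [316.0, 236.0]), (-8, [316.0, 242.0]), (-20, [316.0, 250.0]), (-30, [316.0, 259.0])]
11 [(11, [316.0, 244.0]), (0, [316.0, 251.0]), (-8, [316.0, 257.0]), (-20, [316.0, 267.0]), (-30, [316.0, 276.0])]
board [(0.89, [306.0, 223.0])]
bail [(0.96, [308.0, 222.0]), (0.72, [338.0, 305.0])]
```

View pics/s1.png

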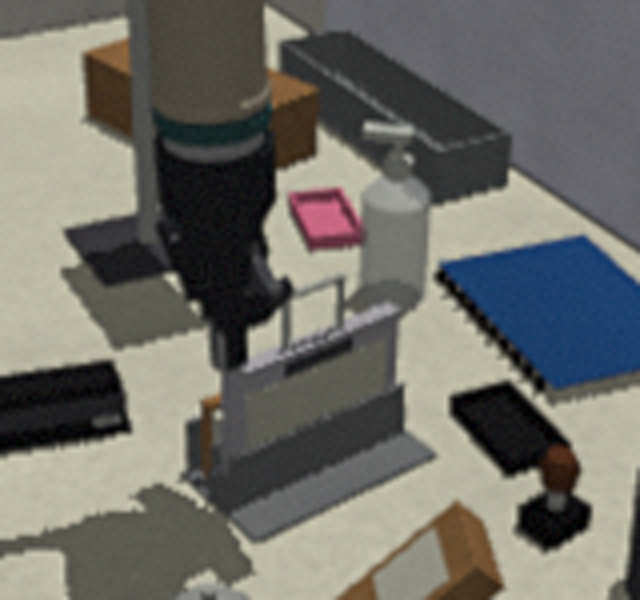

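```bash
python3 - <<'E'
from fit import *
from scipy.spatial.transform import Rotation as R
b=shoot('side'); st=get_state(); w,x,y,z=st['ee_rot']; Rm=R.from_quat([x,y,z,w]).as_matrix();p=np.array(st['position'])
cr=lambda X:np.round((proj(b,X)-[230,130])*4).tolist()
for yy in (-11,0,11): print(yy,[(zz,cr(p+Rm@np.array([0,yy,zz])/1000.)[0]) for zz in (11,0,-8,-20)])
q=[.542,-.063,.137]
for P in ([-75,-7,114],[-75,7,114],[75,-7,114],[0,0,156],[-24,0,156],[24,0,156],[-75,-7,49],[-84,-12,49],[-84,-48,4],[84,-48,4]): print(P,cr(W(np.array([P])/1000.,q))[0])
E
```

```text
-11 [(11, [216.0, 414.0]), (0, [215.0, 401.0]), (-8, [214.0, 391.0]), (-20, [213.0, 377.0])]
0 [(11, [229.0, 408.0]), (0, [228.0, 395.0]), (-8, [227.0, 385.0]), (-20, [226.0, 371.0])]
11 [(11, [242.0, 402.0]), (0, [241.0, 389.0]), (-8, [240.0, 379.0]), (-20, [240.0, 365.0])]
[-75, -7, 114] [230.0, 378.0]
[-75, 7, 114] [218.0, 368.0]
[75, -7, 114] [398.0, 308.0]
[0, 0, 156] [312.0, 286.0]
[-24, 0, 156] [284.0, 297.0]
[24, 0, 156] [339.0, 276.0]
[-75, -7, 49] [231.0, 454.0]
[-84, -12, 49] [224.0, 463.0]
[-84, -48, 4] [255.0, 540.0]
[84, -48, 4] [436.0, 451.0]
```

The pads closed on nothing. Both views put the real fingertips about 30 mm higher than the stated TCP geometry, just above the board's top edge. I'll check this by lowering the shut fingers gently onto the edge.

Request:
play_rows --series '[{"fingers": 1,"dx": 0,"dy": 0,"dz": -2,"turn": 0},{"fingers": 1,"dx": 0,"dy": 0,"dz": -2,"turn": 0}]'

```text
clock: 6.93
position: [0.4709, -0.0741, 0.0916]
ee_rot: [0.019, 0.657, 0.753, 0.014]
contact_force: [0.3, 0.0, 0.6]
width: 0.0001
```

```bash
python3 look.py w7
```

```text
pos [ 0.4706 -0.074   0.0912] jaw ang 1.7068 tilt [0.0186 0.0135] F [-0.  -0.1  0.6] w 0.0003 t 6.98 q [-0.31  0.2   1.92  0.01  0.97 -2.02]
tool z [ 0.046 -0.004 -0.999]
```

Request:
play_rows --series '[{"fingers": 1,"dx": 0,"dy": 0,"dz": -2,"turn": 0},{"fingers": 1,"dx": 0,"dy": 0,"dz": -2,"turn": 0}]'

```text
clock: 7.15
position: [0.471, -0.0749, 0.0897]
ee_rot: [0.02, 0.657, 0.754, 0.013]
contact_force: [-8.6, -0.4, 29.8]
width: -0.0004
```

Request:
play_rows --series '[{"fingers": 1,"dx": 0,"dy": 0,"dz": -2,"turn": 0},{"fingers": 1,"dx": 0,"dy": 0,"dz": -2,"turn": 0}]'

```text
clock: 7.32
position: [0.4711, -0.076, 0.0899]
ee_rot: [0.021, 0.656, 0.754, 0.013]
contact_force: [-5.0, -0.9, 15.6]
width: 0.0004
```

Request:
play_rows --series '[{"fingers": 1,"dx": 0,"dy": 2,"dz": 8,"turn": 0},{"fingers": -1,"dx": 1,"dy": 0,"dz": 5,"turn": 0},{"fingers": -1,"dx": 0,"dy": 0,"dz": 0,"turn": 0},{"fingers": -1,"dx": 0,"dy": 0,"dz": 0,"turn": 0},{"fingers": -1,"dx": 0,"dy": 0,"dz": 0,"turn": 0},{"fingers": -1,"dx": 0,"dy": 0,"dz": 0,"turn": 0},{"fingers": -1,"dx": 0,"dy": 0,"dz": 0,"turn": 0}]'

```text
clock: 7.9
position: [0.4723, -0.0739, 0.1037]
ee_rot: [0.022, 0.656, 0.754, 0.013]
contact_force: [-0.7, -0.3, 0.3]
width: 0.0724
```

```bash
python3 look.py w8
```

```text
pos [ 0.4722 -0.0739  0.1036] jaw ang 1.709 tilt [0.0215 0.0126] F [ 0.4 -0.   0.8] w 0.0792 t 7.95 q [-0.31  0.19  1.91  0.01  1.   -2.02]
tool z [ 0.049 -0.009 -0.999]
```

Request:
play_rows --series '[{"fingers": -1,"dx": 0,"dy": 0,"dz": -10,"turn": 0},{"fingers": -1,"dx": 0,"dy": 0,"dz": -12,"turn": 0},{"fingers": -1,"dx": 0,"dy": 0,"dz": -12,"turn": 0},{"fingers": -1,"dx": 0,"dy": 0,"dz": -6,"turn": 0},{"fingers": -1,"dx": 0,"dy": 0,"dz": 0,"turn": 0}]'

```text
clock: 8.37
position: [0.4724, -0.074, 0.0617]
ee_rot: [0.022, 0.656, 0.754, 0.013]
contact_force: [0.2, 0.2, -0.2]
width: 0.0856
```

```bash
python3 look.py w9
```

```text
pos [ 0.4727 -0.0741  0.0622] jaw ang 1.7089 tilt [0.0218 0.0127] F [0.5 0.1 0. ] w 0.0852 t 8.42 q [-0.31  0.24  1.96  0.01  0.89 -2.02]
tool z [ 0.05  -0.009 -0.999]
```

Request:
play_rows --series '[{"fingers": 1,"dx": -1,"dy": 0,"dz": 0,"turn": 0},{"fingers": 1,"dx": 0,"dy": 0,"dz": 0,"turn": 0},{"fingers": 1,"dx": 0,"dy": 0,"dz": 0,"turn": 0},{"fingers": 1,"dx": 0,"dy": 0,"dz": 0,"turn": 0},{"fingers": 1,"dx": 0,"dy": 0,"dz": 0,"turn": 0},{"fingers": 1,"dx": 0,"dy": 0,"dz": 0,"turn": 0},{"fingers": 1,"dx": 0,"dy": 0,"dz": 0,"turn": 0}]' --squeeze 90

```text
clock: 9.0
position: [0.4731, -0.0736, 0.0645]
ee_rot: [0.023, 0.657, 0.754, 0.014]
contact_force: [-0.1, 2.1, -2.4]
width: 0.0122
```

```bash
python3 look.py w10
```

```text
pos [ 0.4731 -0.0736  0.0645] jaw ang 1.7079 tilt [0.0229 0.0143] F [0.2 2.4 1.2] w 0.0122 t 9.05 q [-0.31  0.24  1.96  0.01  0.89 -2.02]
tool z [ 0.053 -0.009 -0.999]
```

Request:
play_rows --series '[{"fingers": 1,"dx": 0,"dy": 0,"dz": 8,"turn": 0},{"fingers": 1,"dx": 0,"dy": 0,"dz": 14,"turn": 0},{"fingers": 1,"dx": 0,"dy": 0,"dz": 16,"turn": 0},{"fingers": 1,"dx": 0,"dy": 0,"dz": 16,"turn": 0},{"fingers": 1,"dx": 0,"dy": 0,"dz": 16,"turn": 0},{"fingers": 1,"dx": 0,"dy": 0,"dz": 16,"turn": 0},{"fingers": 1,"dx": 0,"dy": 0,"dz": 16,"turn": 0},{"fingers": 1,"dx": 0,"dy": 0,"dz": 0,"turn": 0},{"fingers": 1,"dx": 0,"dy": 0,"dz": 0,"turn": 0}]'

```text
clock: 9.8
position: [0.4694, -0.0762, 0.1723]
ee_rot: [0.023, 0.656, 0.755, 0.01]
contact_force: [0.1, 0.9, -2.4]
width: 0.0124
```

```bash
python3 look.py w11; python3 - <<'E'
from fit import *
b=shoot('side'); a=shoot('top'); save(b,'s2.png')
w=shoot('wrist')
big=np.hstack([cv2.resize(a[0]['pixels'][120:220,120:340],None,fx=1.8,fy=1.8,interpolation=cv2.INTER_CUBIC)[:,:,::-1],cv2.resize(b[0]['pixels'][80:210,220:350],(396,180*396//180),interpolation=cv2.INTER_CUBIC)[:180*2,:,::-1][:180]]) if False else None
A=cv2.resize(a[0]['pixels'][130:220,130:260],(390,270),interpolation=cv2.INTER_CUBIC)
B=cv2.resize(b[0]['pixels'][90:220,230:360],(400,400),interpolation=cv2.INTER_CUBIC)
C=cv2.resize(w[0]['pixels'],(480,300),interpolation=cv2.INTER_AREA)
im=np.zeros((580,800,3),np.uint8); im[:270,:390]=A; im[:400,400:]=B; im[275:575,:480]=np.where(True,C,0) if False else im[275:575,:480]
im[280:580,:395]=C[:,85:]
cv2.imwrite('pics/mix.png',im[:,:,::-1])
E
```

```text
pos [ 0.4697 -0.0763  0.1723] jaw ang 1.7109 tilt [0.023  0.0099] F [-0.1  0.7 -1. ] w 0.012 t 9.85 q [-0.31  0.12  1.8   0.    1.17 -2.02]
tool z [ 0.048 -0.015 -0.999]
```

View pics/mix.png

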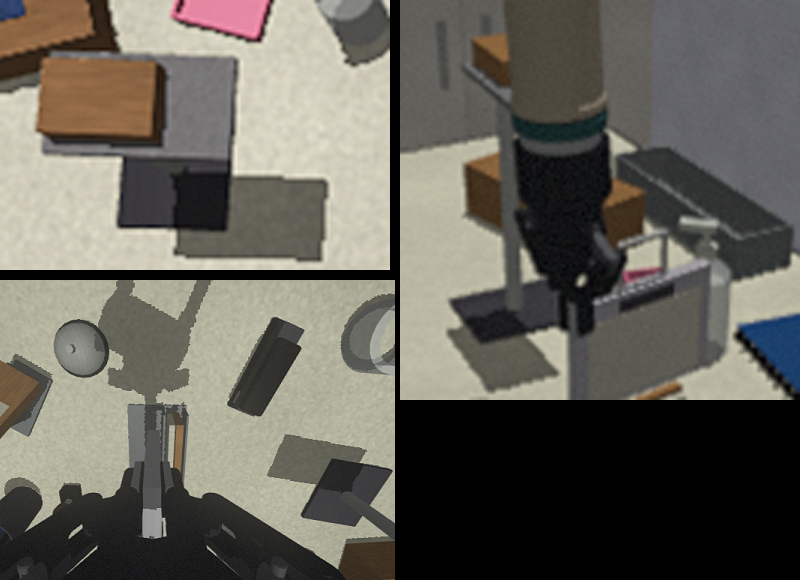

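The board is held level and clear of the sorter. In the top crop the shelf corners are at (237,57) and (231,158), and the base corners at (118,226) and (228,230). I'll fit the stand's pose from these corners.

```bash
python3 - <<'E'
from fit import *
import pickle
from scipy.optimize import least_squares
a=shoot('top'); w=pickle.load(open('last.pkl','rb'))
T=[([42,-45,308],(237,57)),([-42,-45,308],(231,158)),([-42,105,308],(43,153)),([-65,140,8],(118,226)),([-65,30,8],(228,230))]
Wp=[([-65,30,8],(333,460)),([-65,140,8],(391,468)),([65,140,8],(356,524)),([65,30,8],(302,514))]
TP=np.array([p for p,_ in T])/1000.;Tu=np.array([u for _,u in T])/3.+130-.33
WP=np.array([p for p,_ in Wp])/1000.;Wu=(np.array([u for _,u in Wp])+[85,-280])/.75
def ft(q): return (proj(a,W(TP,q))-Tu)
def fw(q): return (proj(w,W(WP,q))-Wu)
for n,f in (('top',lambda q:ft(q).ravel()),('wrist',lambda q:fw(q).ravel()),('both',lambda q:np.r_[ft(q).ravel(),fw(q).ravel()*.4])):
    r=least_squares(f,[.5735,.215,-.05]); print(n,np.round(r.x,4),'rms',round(np.sqrt((r.fun**2).mean()),2))
    if n=='top': print(np.round(ft(r.x),1).tolist())
# subpixel: mask-based refit of shelf only in top by brightness? compare IoU fit
E
```

```text
top [ 0.5728  0.2117 -0.0421] rms 0.32
[[0.5, -0.6], [0.2, 0.3], [-0.2, -0.0], [-0.3, 0.3], [-0.3, 0.1]]
wrist [ 0.5732  0.2116 -0.0215] rms 1.72
both [ 0.5728  0.2119 -0.0348] rms 0.56
```

Request:
play_rows --series '[{"fingers": 1,"dx": 1,"dy": 10,"dz": 0,"turn": -0.01},{"fingers": 1,"dx": 2,"dy": 20,"dz": -1,"turn": -0.02},{"fingers": 1,"dx": 2,"dy": 24,"dz": -1,"turn": -0.02},{"fingers": 1,"dx": 2,"dy": 24,"dz": 0,"turn": -0.02},{"fingers": 1,"dx": 2,"dy": 24,"dz": 0,"turn": -0.02},{"fingers": 1,"dx": 2,"dy": 24,"dz": 0,"turn": -0.02},{"fingers": 1,"dx": 2,"dy": 24,"dz": 0,"turn": -0.02},{"fingers": 1,"dx": 2,"dy": 20,"dz": 0,"turn": -0.02},{"fingers": 1,"dx": 2,"dy": 15,"dz": 0,"turn": -0.02},{"fingers": 1,"dx": 1,"dy": 8,"dz": 0,"turn": -0.01},{"fingers": 1,"dx": 0,"dy": 3,"dz": 0,"turn": 0},{"fingers": 1,"dx": 0,"dy": 0,"dz": 0,"turn": 0},{"fingers": 1,"dx": 0,"dy": 0,"dz": 0,"turn": 0}]'

```text
clock: 11.13
position: [0.48, 0.1285, 0.1563]
ee_rot: [0.013, 0.725, 0.689, -0.001]
contact_force: [-0.1, -0.1, -2.1]
width: 0.0122
```

```bash
python3 look.py w12; python3 - <<'E'
from fit import *
b=shoot('side');a=shoot('top')
for l in('board','bail','stand'):
  for c in (b,a): print(l,[(round(m['p'],2),np.round(m['xy'],1).tolist()) for m in masks_of(c[0],l)])
B=cv2.resize(b[0]['pixels'][60:210,220:370],(600,600),interpolation=cv2.INTER_CUBIC)
cv2.imwrite('pics/s3.png',B[:,:,::-1])
cr=lambda X:np.round((proj(b,X)-[220,60])*4).tolist()
q=[.573,.2125,-.04]
for P in ([0,0,235],[0,-12,247],[0,-20,273],[-42,-45,300],[42,-45,300]): print(P,cr(W(np.array([P])/1000.,q))[0])
E
```

```text
pos [0.4799 0.1283 0.1563] jaw ang 1.5191 tilt [ 0.0134 -0.001 ] F [ 0.  -0.4 -1.3] w 0.012 t 11.18 q [ 0.14  0.19  1.76 -0.02  1.18 -1.37]
tool z [ 0.017 -0.021 -1.   ]
board [(0.96, [281.2, 176.2]), (0.42, [269.9, 127.1])]
board [(0.87, [240.1, 178.4])]
bail [(0.79, [281.5, 172.2]), (0.48, [273.6, 124.7]), (0.48, [359.6, 238.3]), (0.45, [330.8, 280.0])]
bail [(0.86, [236.5, 178.4])]
stand [(0.62, [273.2, 131.3])]
stand [(0.96, [171.6, 162.9]), (0.42, [322.2, 145.2])]
[0, 0, 235] [216.0, 319.0]
[0, -12, 247] [222.0, 310.0]
[0, -20, 273] [225.0, 282.0]
[-42, -45, 300] [186.0, 267.0]
[42, -45, 300] [286.0, 251.0]
```

View pics/s3.png

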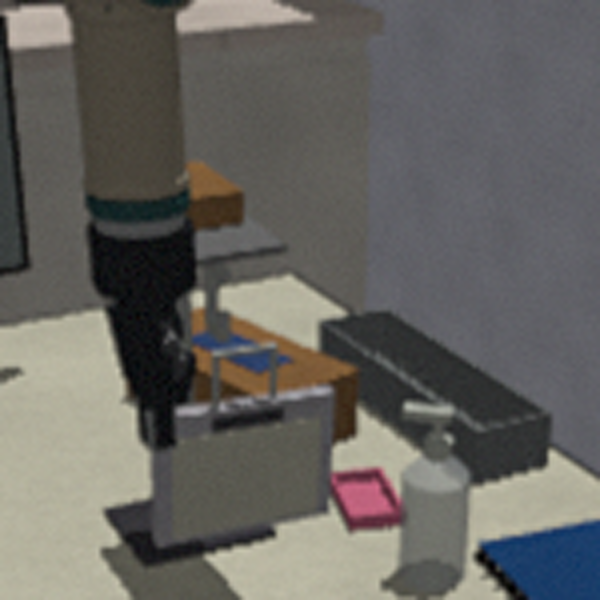

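Side view: the bail crossbar runs from (215,352) to (275,345), the hook hangs at about (217,330), and the board is nearly level. I'll check the predicted bail position against this.

```bash
cat > bail.py <<'E'
from fit import *
from scipy.spatial.transform import Rotation as R
def Rt(st):
    w,x,y,z=st['ee_rot']; return R.from_quat([x,y,z,w]).as_matrix()
# tool pose at grasp: pos, quat ; board pose there
from types import SimpleNamespace
R0=Rt(dict(ee_rot=np.array([.0229,.6565,.7538,.0143])/np.linalg.norm([.0229,.6565,.7538,.0143])));p0=np.array([.4731,-.0736,.0645])
def bpts(st,P):
    X=W(np.array(P)/1000.+[0,0,.004],[.542,-.063,.137]); return (Rt(st)@R0.T@(X-p0).T).T+np.array(st['position'])
STAND=[.573,.2125,-.04]
def loc(X):
    c,s=np.cos(STAND[2]),np.sin(STAND[2]); d=np.asarray(X)-[STAND[0],STAND[1],.235]; return np.array([d[0]*c+d[1]*s,-d[0]*s+d[1]*c,d[2]])*1000
if __name__=='__main__':
    st=get_state(); X=bpts(st,[[0,0,152],[-24,0,152],[24,0,152],[-75,-7,110],[75,-7,110],[75,-7,0]])
    e=X[2]-X[1]; print('bail world',np.round(X[0],4),'in throat frame mm',np.round(loc(X[0]),1),'bar yaw',round(np.arctan2(e[1],e[0]),3),'pitch',round(e[2]/.048,3))
    print('tcp',np.round(st['position'],4),'toolz',np.round(Rt(st)[:,2],3),'F',np.round(st['contact_force'],1),'w',round(st['width'],4),'t',st['clock'])
    import sys
    if len(sys.argv)>1:
        b=shoot('side'); print(np.round((proj(b,X)-[220,60])*4).tolist())
E
python3 bail.py x
```

```text
bail world [0.5531 0.126  0.2464] in throat frame mm [-16.5 -87.3  11.4] bar yaw -0.054 pitch -0.032
tcp [0.4805 0.1284 0.1571] toolz [ 0.019 -0.02  -1.   ] F [ 0.5 -0.2 -1.4] w 0.0119 t 11.5833
[[241.0, 347.0], [212.0, 352.0], [270.0, 343.0], [152.0, 417.0], [332.0, 388.0], [328.0, 511.0]]
```

Request:
play_rows --series '[{"fingers": 1,"dx": 2,"dy": 6,"dz": 6,"turn": 0.007},{"fingers": 1,"dx": 2,"dy": 12,"dz": 6,"turn": 0.007},{"fingers": 1,"dx": 1,"dy": 12,"dz": 3,"turn": 0},{"fingers": 1,"dx": 0,"dy": 6,"dz": 0,"turn": 0},{"fingers": 1,"dx": 0,"dy": 0,"dz": 0,"turn": 0},{"fingers": 1,"dx": 0,"dy": 0,"dz": 0,"turn": 0}]'

```text
clock: 12.13
position: [0.4869, 0.1696, 0.1748]
ee_rot: [0.014, 0.72, 0.694, 0.001]
contact_force: [-0.7, 0.4, -1.3]
width: 0.0123
```

```bash
python3 bail.py x
```

```text
bail world [0.5592 0.1682 0.2642] in throat frame mm [-12.  -44.9  29.2] bar yaw -0.037 pitch -0.029
tcp [0.4869 0.1696 0.1748] toolz [ 0.022 -0.018 -1.   ] F [-0.7  0.4 -1.3] w 0.0123 t 12.1333
[[224.0, 306.0], [195.0, 310.0], [252.0, 302.0], [137.0, 374.0], [313.0, 346.0], [309.0, 468.0]]
```

Request:
play_rows --series '[{"fingers": 1,"dx": -1,"dy": 6,"dz": -4,"turn": 0},{"fingers": 1,"dx": 0,"dy": 8,"dz": 0,"turn": 0},{"fingers": 1,"dx": 0,"dy": 5,"dz": 0,"turn": 0},{"fingers": 1,"dx": 0,"dy": 0,"dz": 0,"turn": 0}]'

```text
clock: 12.52
position: [0.4847, 0.1899, 0.1695]
ee_rot: [0.013, 0.72, 0.694, 0.001]
contact_force: [-0.3, -0.5, -1.4]
width: 0.0121
```

```bash
python3 bail.py x
```

```text
bail world [0.5572 0.1884 0.2587] in throat frame mm [-14.8 -24.7  23.7] bar yaw -0.039 pitch -0.032
tcp [0.4847 0.1899 0.1695] toolz [ 0.019 -0.019 -1.   ] F [-0.3 -0.5 -1.4] w 0.0121 t 12.5167
[[210.0, 304.0], [182.0, 308.0], [238.0, 300.0], [124.0, 371.0], [299.0, 344.0], [296.0, 465.0]]
```

Request:
play_rows --series '[{"fingers": 1,"dx": 2,"dy": 5,"dz": 0,"turn": 0},{"fingers": 1,"dx": 0,"dy": 6,"dz": 0,"turn": 0},{"fingers": 1,"dx": 0,"dy": 4,"dz": 0,"turn": 0},{"fingers": 1,"dx": 0,"dy": 0,"dz": 0,"turn": 0}]'

```text
clock: 12.9
position: [0.4871, 0.2056, 0.1694]
ee_rot: [0.014, 0.72, 0.693, 0.0]
contact_force: [-0.1, 0.3, -1.4]
width: 0.0121
```

```bash
python3 bail.py x; python3 - <<'E'
from fit import *
b=shoot('side');a=shoot('top')
B=cv2.resize(b[0]['pixels'][60:160,230:330],(600,600),interpolation=cv2.INTER_CUBIC)
A=cv2.resize(a[0]['pixels'][130:220,160:226],(198,270),interpolation=cv2.INTER_CUBIC)
im=np.zeros((600,800,3),np.uint8);im[:,:600]=B;im[:270,601:799]=A
cv2.imwrite('pics/s4.png',im[:,:,::-1])
E
```

```text
bail world [0.5596 0.2041 0.2586] in throat frame mm [-13.   -8.9  23.6] bar yaw -0.039 pitch -0.032
tcp [0.4871 0.2056 0.1694] toolz [ 0.019 -0.019 -1.   ] F [-0.1  0.3 -1.4] w 0.0121 t 12.9
[[204.0, 297.0], [176.0, 301.0], [232.0, 293.0], [119.0, 363.0], [292.0, 337.0], [289.0, 457.0]]
```

View pics/s4.png

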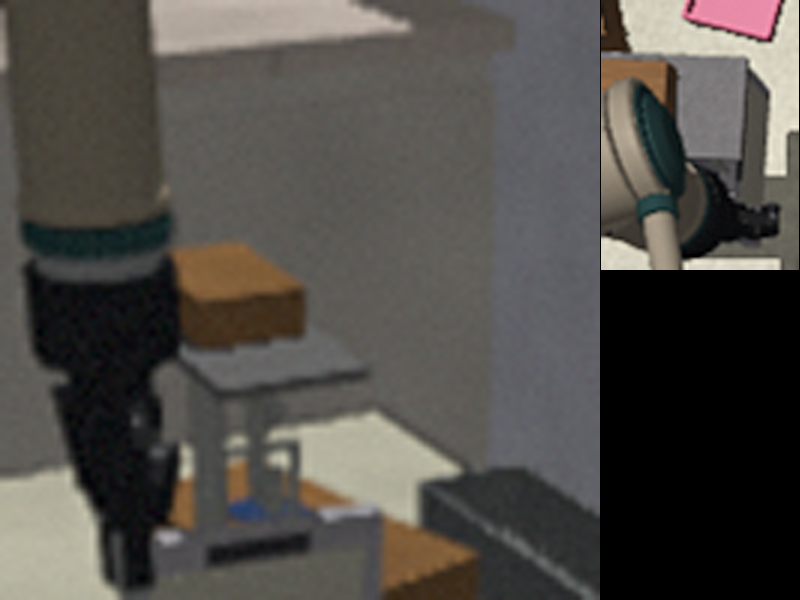

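Side view: the bail bar is level with the hook at row 445, above the lip, with its right leg at 297 to the right of the hook, and the gripper is clear of the shelf. No contact forces. I'll go in fully, then lower.

Request:
play_rows --series '[{"fingers": 1,"dx": 0,"dy": 4,"dz": 0,"turn": 0},{"fingers": 1,"dx": 0,"dy": 3,"dz": 0,"turn": 0},{"fingers": 1,"dx": 0,"dy": 1,"dz": 0,"turn": 0},{"fingers": 1,"dx": 0,"dy": 0,"dz": 0,"turn": 0}]'

```text
clock: 13.38
position: [0.4868, 0.213, 0.1695]
ee_rot: [0.014, 0.721, 0.693, -0.0]
contact_force: [-0.0, -0.4, -0.8]
width: 0.0119
```

```bash
python3 bail.py
```

```text
bail world [0.5594 0.2115 0.2587] in throat frame mm [-13.6  -1.5  23.7] bar yaw -0.04 pitch -0.032
tcp [0.4868 0.213  0.1695] toolz [ 0.019 -0.02  -1.   ] F [-0.  -0.4 -0.8] w 0.0119 t 13.3833
```

Next, +1.5 mm in y, then lower in small steps while watching the force.

Request:
play_rows --series '[{"fingers": 1,"dx": 1,"dy": 2,"dz": -3,"turn": 0},{"fingers": 1,"dx": 0,"dy": 0,"dz": -4,"turn": 0},{"fingers": 1,"dx": 0,"dy": 0,"dz": -4,"turn": 0},{"fingers": 1,"dx": 0,"dy": 0,"dz": 0,"turn": 0}]'

```text
clock: 13.72
position: [0.4879, 0.2152, 0.1575]
ee_rot: [0.014, 0.721, 0.693, -0.0]
contact_force: [0.2, -0.0, -1.2]
width: 0.0124
```

```bash
python3 bail.py
```

```text
bail world [0.5604 0.2137 0.2467] in throat frame mm [-12.6   0.7  11.7] bar yaw -0.04 pitch -0.032
tcp [0.4879 0.2152 0.1575] toolz [ 0.019 -0.02  -1.   ] F [ 0.2 -0.  -1.2] w 0.0124 t 13.7167
```

Request:
play_rows --series '[{"fingers": 1,"dx": 0,"dy": 0,"dz": -4,"turn": 0},{"fingers": 1,"dx": 0,"dy": 0,"dz": -3,"turn": 0},{"fingers": 1,"dx": 0,"dy": 0,"dz": 0,"turn": 0}]'

```text
clock: 13.97
position: [0.4876, 0.2149, 0.1491]
ee_rot: [0.014, 0.721, 0.693, -0.001]
contact_force: [-0.6, 0.4, -0.4]
width: 0.0123
```

Request:
play_rows --series '[{"fingers": 1,"dx": 0,"dy": 0,"dz": -2,"turn": 0},{"fingers": 1,"dx": 0,"dy": 0,"dz": 0,"turn": 0}]'

```text
clock: 14.13
position: [0.4874, 0.2147, 0.1466]
ee_rot: [0.014, 0.721, 0.693, -0.001]
contact_force: [0.7, -0.2, -1.3]
width: 0.012
```

Request:
play_rows --series '[{"fingers": 1,"dx": 0,"dy": 0,"dz": -2,"turn": 0},{"fingers": 1,"dx": 0,"dy": 0,"dz": 0,"turn": 0}]'

```text
clock: 14.3
position: [0.4884, 0.2148, 0.1454]
ee_rot: [0.014, 0.721, 0.693, 0.0]
contact_force: [-1.4, 0.1, 1.0]
width: 0.0119
```

```bash
python3 bail.py
```

```text
bail world [0.5609 0.2134 0.2348] in throat frame mm [-12.1   0.4  -0.2] bar yaw -0.041 pitch -0.031
tcp [0.4884 0.2148 0.1454] toolz [ 0.02  -0.021 -1.   ] F [-1.4  0.1  1. ] w 0.0119 t 14.3
```

Request:
play_rows --series '[{"fingers": 1,"dx": 0,"dy": 0,"dz": -1,"turn": 0},{"fingers": 0.5,"dx": 0,"dy": 0,"dz": 0,"turn": 0},{"fingers": 0.3,"dx": 0,"dy": 0,"dz": 0,"turn": 0},{"fingers": 0.0,"dx": 0,"dy": 0,"dz": 0,"turn": 0},{"fingers": -0.3,"dx": 0,"dy": 0,"dz": 0,"turn": 0},{"fingers": -0.3,"dx": 0,"dy": 0,"dz": 0,"turn": 0},{"fingers": -0.3,"dx": 0,"dy": 0,"dz": 0,"turn": 0},{"fingers": -0.3,"dx": 0,"dy": 0,"dz": 0,"turn": 0}]'

```text
clock: 14.97
position: [0.4895, 0.2152, 0.1455]
ee_rot: [0.015, 0.721, 0.693, 0.002]
contact_force: [1.4, -0.4, -0.3]
width: 0.0557
```

```bash
python3 bail.py; python3 - <<'E'
from fit import *
b=shoot('side')
for l in('board','bail'): print(l,[(round(m['p'],2),np.round(m['xy'],1).tolist(),int(m['region'].sum())) for m in masks_of(b[0],l)])
B=cv2.resize(b[0]['pixels'][70:190,220:340],(600,600),interpolation=cv2.INTER_CUBIC)
cv2.imwrite('pics/s5.png',B[:,:,::-1])
cr=lambda X:np.round((proj(b,X)-[220,70])*5).tolist()
from bail import STAND
print([cr(W(np.array([P])/1000.,[.561,.213,STAND[2]]))[0] for P in ([0,0,235],[24,0,235],[75,-7,193],[-75,-7,193],[75,-7,83],[-75,-7,83])])
E
```

```text
bail world [0.5617 0.2137 0.2351] in throat frame mm [-11.3   0.7   0.1] bar yaw -0.041 pitch -0.028
tcp [0.4895 0.2152 0.1455] toolz [ 0.023 -0.02  -1.   ] F [ 1.4 -0.4 -0.3] w 0.0557 t 14.9667
board [(0.87, [274.6, 167.7], 1262)]
bail [(0.8, [272.4, 167.4], 1177)]
[[253.0, 351.0], [287.0, 345.0], [363.0, 396.0], [150.0, 436.0], [364.0, 541.0], [161.0, 587.0]]
```

View pics/s5.png

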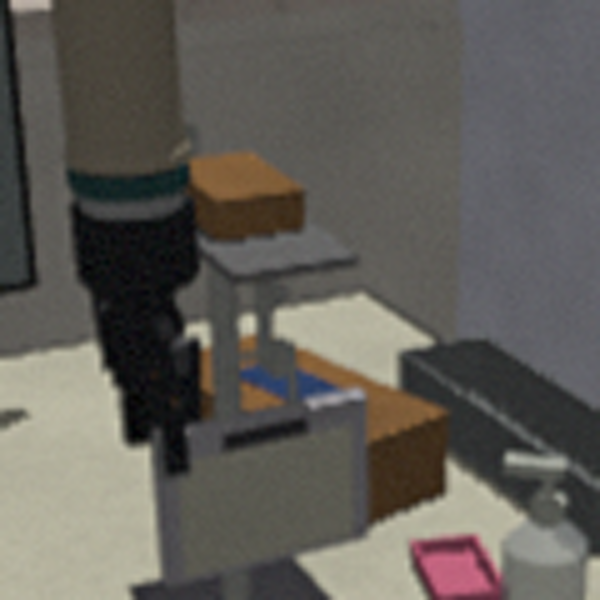

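The side view shows the board hanging free, top corners at (155,432) and (365,393), with the bar behind the lip. I'll back away towards the robot, then go to the box.

Request:
play_rows --series '[{"fingers": -0.3,"dx": -6,"dy": 0,"dz": 0,"turn": 0},{"fingers": -0.3,"dx": -14,"dy": 0,"dz": 0,"turn": 0},{"fingers": -0.3,"dx": -20,"dy": 0,"dz": 5,"turn": 0},{"fingers": -0.5,"dx": -10,"dy": 0,"dz": 15,"turn": 0},{"fingers": -1,"dx": 0,"dy": -10,"dz": 15,"turn": -0.02},{"fingers": -1,"dx": 2,"dy": -20,"dz": 10,"turn": -0.025},{"fingers": -1,"dx": 4,"dy": -35,"dz": 3,"turn": -0.025},{"fingers": -1,"dx": 4,"dy": -35,"dz": 3,"turn": -0.025},{"fingers": -1,"dx": 5,"dy": -35,"dz": 3,"turn": -0.025},{"fingers": -1,"dx": 5,"dy": -35,"dz": 3,"turn": -0.025},{"fingers": -1,"dx": 5,"dy": -35,"dz": 3,"turn": -0.025},{"fingers": -1,"dx": 5,"dy": -35,"dz": 3,"turn": -0.025},{"fingers": -1,"dx": 5,"dy": -35,"dz": 3,"turn": -0.025},{"fingers": -1,"dx": 5,"dy": -35,"dz": 3,"turn": -0.025},{"fingers": -1,"dx": 5,"dy": -35,"dz": 3,"turn": -0.025},{"fingers": -1,"dx": 5,"dy": -35,"dz": 3,"turn": -0.025},{"fingers": -1,"dx": 5,"dy": -35,"dz": 3,"turn": -0.025},{"fingers": -1,"dx": 3,"dy": -30,"dz": 0,"turn": -0.02},{"fingers": -1,"dx": 0,"dy": -10,"dz": 0,"turn": 0},{"fingers": -1,"dx": 0,"dy": 0,"dz": 0,"turn": 0}]'

```text
clock: 16.78
position: [0.4689, -0.2509, 0.2258]
ee_rot: [0.01, 0.83, 0.558, -0.003]
contact_force: [-0.0, 0.8, 0.0]
width: 0.0852
```

```bash
python3 look.py k1; python3 - <<'E'
from fit import *
c=shoot('wrist'); b=shoot('side')
print('board side',[(round(m['p'],2),np.round(m['xy'],1).tolist(),int(m['region'].sum())) for m in masks_of(b[0],'board')])
q0=[.492,-.2955,-.41]
for cc in (c,b):
    ms=masks_of(cc[0],'kit'); uv=proj(cc,W(M['kit'][0],q0)).mean(0)
    ms=[k for k in ms if np.hypot(*(np.array(k['xy'])-uv))<50]
    if not ms: print('none',uv); continue
    reg=max(ms,key=lambda k:k['p'])['region'].astype(np.float32)
    def cost(q):
        r=render(cc,'kit',q); return 1-np.minimum(r,reg).sum()/np.maximum(r,reg).sum()
    r=minimize(cost,q0,method='Nelder-Mead',options=dict(initial_simplex=np.array(q0)+np.array([[0,0,0],[.01,0,0],[0,.01,0],[0,0,.1]]),maxiter=150,xatol=1e-4,fatol=1e-4))
    print(round(cost(q0),3),round(r.fun,3),np.round(r.x,4))
E
```

```text
pos [ 0.4687 -0.2498  0.2257] jaw ang 1.1841 tilt [ 0.0098 -0.0028] F [-0.3  0.   0.3] w 0.0852 t 16.83 q [-0.61  0.19  1.58 -0.01  1.36 -1.79]
tool z [ 0.006 -0.019 -1.   ]
board side [(0.65, [275.6, 167.5], 1318)]
0.024 0.023 [ 0.4919 -0.2953 -0.4067]
0.074 0.048 [ 0.4922 -0.2939 -0.4107]
```

Request:
play_rows --series '[{"fingers": -1,"dx": 8,"dy": -12,"dz": -15,"turn": -0.007},{"fingers": -1,"dx": 10,"dy": -16,"dz": -25,"turn": -0.007},{"fingers": -1,"dx": 8,"dy": -14,"dz": -25,"turn": -0.007},{"fingers": -1,"dx": 2,"dy": -2,"dz": -20,"turn": 0},{"fingers": -1,"dx": 0,"dy": 0,"dz": -8,"turn": 0},{"fingers": -1,"dx": 0,"dy": 0,"dz": 0,"turn": 0},{"fingers": -1,"dx": 0,"dy": 0,"dz": 0,"turn": 0}]'

```text
clock: 17.67
position: [0.5006, -0.284, 0.1339]
ee_rot: [0.013, 0.831, 0.556, -0.0]
contact_force: [-0.6, 0.5, -0.1]
width: 0.0853
```

```bash
python3 look.py k2
```

```text
pos [ 0.5007 -0.284   0.1343] jaw ang 1.1785 tilt [ 0.0127 -0.0002] F [ 0.   0.3 -0.7] w 0.0851 t 17.72 q [-0.63  0.31  1.64 -0.01  1.16 -1.81]
tool z [ 0.014 -0.021 -1.   ]
```

Request:
play_rows --series '[{"fingers": -1,"dx": -1,"dy": -8,"dz": 0,"turn": -0.008},{"fingers": -1,"dx": 0,"dy": -7,"dz": 0,"turn": -0.007},{"fingers": -1,"dx": 0,"dy": 0,"dz": 0,"turn": 0},{"fingers": -1,"dx": 0,"dy": 0,"dz": -10,"turn": 0},{"fingers": -1,"dx": 0,"dy": 0,"dz": -10,"turn": 0},{"fingers": -1,"dx": 0,"dy": 0,"dz": 0,"turn": 0}]'

```text
clock: 18.22
position: [0.5019, -0.3018, 0.119]
ee_rot: [0.018, 0.836, 0.549, 0.002]
contact_force: [-0.2, 0.0, -0.3]
width: 0.0854
```

```bash
python3 look.py k3
```

```text
pos [ 0.5022 -0.3019  0.1196] jaw ang 1.1629 tilt [0.0185 0.0016] F [ 0.1  0.1 -0.2] w 0.0854 t 18.27 q [-0.65  0.33  1.65 -0.01  1.12 -1.81]
tool z [ 0.023 -0.029 -0.999]
```

Request:
play_rows --series '[{"fingers": -1,"dx": -2,"dy": 2,"dz": -12,"turn": 0},{"fingers": -1,"dx": 0,"dy": 0,"dz": -15,"turn": 0},{"fingers": -1,"dx": 0,"dy": 0,"dz": -15,"turn": 0},{"fingers": -1,"dx": 0,"dy": 0,"dz": -12,"turn": 0},{"fingers": -1,"dx": 0,"dy": 0,"dz": -8,"turn": 0},{"fingers": -1,"dx": 0,"dy": 0,"dz": 0,"turn": 0}]'

```text
clock: 18.77
position: [0.5004, -0.2997, 0.0553]
ee_rot: [0.019, 0.836, 0.549, 0.002]
contact_force: [-0.3, -0.0, -0.4]
width: 0.0855
```

```bash
python3 look.py k4
```

```text
pos [ 0.5008 -0.3     0.0561] jaw ang 1.1629 tilt [0.0196 0.0022] F [0.6 0.1 0.1] w 0.0856 t 18.82 q [-0.65  0.39  1.74 -0.01  0.97 -1.81]
tool z [ 0.025 -0.03  -0.999]
```

Request:
play_rows --series '[{"fingers": -1,"dx": 0,"dy": 0,"dz": -4,"turn": 0},{"fingers": 1,"dx": 0,"dy": 0,"dz": 0,"turn": 0},{"fingers": 1,"dx": 0,"dy": 0,"dz": 0,"turn": 0},{"fingers": 1,"dx": 0,"dy": 0,"dz": 0,"turn": 0},{"fingers": 1,"dx": 0,"dy": 0,"dz": 0,"turn": 0},{"fingers": 1,"dx": 0,"dy": 0,"dz": 0,"turn": 0}]' --squeeze 25

```text
clock: 19.32
position: [0.5025, -0.3011, 0.0546]
ee_rot: [0.022, 0.835, 0.549, 0.003]
contact_force: [-0.6, -0.2, -0.7]
width: 0.0599
```

```bash
python3 look.py k5
```

```text
pos [ 0.5026 -0.3012  0.0546] jaw ang 1.163 tilt [0.022  0.0031] F [-0.4 -0.  -0.3] w 0.0602 t 19.37 q [-0.65  0.39  1.74 -0.01  0.96 -1.81]
tool z [ 0.029 -0.033 -0.999]
```

Request:
play_rows --series '[{"fingers": 1,"dx": 0,"dy": 0,"dz": 6,"turn": 0},{"fingers": 1,"dx": 0,"dy": 0,"dz": 12,"turn": 0},{"fingers": 1,"dx": 0,"dy": 0,"dz": 15,"turn": 0},{"fingers": 1,"dx": 0,"dy": 0,"dz": 15,"turn": 0},{"fingers": 1,"dx": 0,"dy": 0,"dz": 15,"turn": 0},{"fingers": 1,"dx": 0,"dy": 0,"dz": 15,"turn": 0},{"fingers": 1,"dx": 0,"dy": 0,"dz": 15,"turn": 0},{"fingers": 1,"dx": 0,"dy": 0,"dz": 0,"turn": 0},{"fingers": 1,"dx": 0,"dy": 0,"dz": 0,"turn": 0}]'

```text
clock: 20.12
position: [0.5015, -0.3005, 0.1537]
ee_rot: [0.022, 0.835, 0.549, 0.003]
contact_force: [-0.4, -0.3, -1.6]
width: 0.0599
```

```bash
cat > kang.py <<'E'
# angle of held kit about jaw axis, from side mask: kit grasp point (t from lower end) fixed at pads
from bail import *
import sys
T=float(sys.argv[1]) if len(sys.argv)>1 else 98.7
st=get_state(); b=shoot('side'); Rm=Rt(st); p=np.array(st['position']); g=p-Rm[:,2]*.05
yaw=np.arctan2(Rm[1,0],Rm[0,0])-np.pi/2
print('tcp',np.round(p,4),'pads',np.round(g,4),'yaw',round(yaw,3),'toolz',np.round(Rm[:,2],3),'F',np.round(st['contact_force'],1),'w',round(st['width'],4),'t',round(st['clock'],2))
e=np.array([np.cos(yaw),np.sin(yaw),0]);n=np.array([-np.sin(yaw),np.cos(yaw),0]);z=np.array([0,0,1.])
uv=proj(b,[g-z*.05])[0]
ms=masks_of(b[0],'kit'); print([(round(m['p'],2),np.round(m['xy']).tolist(),int(m['region'].sum())) for m in ms],'expect',np.round(uv))
ms=[m for m in ms if np.hypot(*(np.array(m['xy'])-uv))<45]
if ms:
    reg=max(ms,key=lambda m:m['p'])['region'].astype(np.float32)
    res=[]
    for a in np.radians(np.arange(-20,80,2)):
        ax=z*np.cos(a)+e*np.sin(a); th=e*np.cos(a)-z*np.sin(a)
        B=bx(-13,13,-30,30,0,120); X=g+np.outer(B[:,2]-T/1000,ax)+np.outer(B[:,0],th)+np.outer(B[:,1],n)
        m=np.zeros((400,640),np.uint8); cv2.fillConvexPoly(m,cv2.convexHull(np.round(proj(b,X)).astype(np.int32)),1)
        res.append((np.minimum(m,reg).sum()/np.maximum(m,reg).sum(),np.degrees(a)))
    print('best lean deg',[(round(float(i),3),round(float(d))) for i,d in sorted(res)[::-1][:4]])
E
python3 kang.py
```

```text
tcp [ 0.5015 -0.3005  0.1537] pads [ 0.5001 -0.2988  0.2036] yaw -0.408 toolz [ 0.029 -0.033 -0.999] F [-0.4 -0.3 -1.6] w 0.0599 t 20.12
[(0.93, [327.0, 251.0], 957), (0.6, [290.0, 363.0], 1789)] expect [344. 254.]
best lean deg [(0.66, 44), (0.657, 46), (0.646, 42), (0.625, 48)]
```

The box is lifted and still leaning 45° in the pads, with no swing. I'll carry it over the tray, then rotate it upright against the tray's near wall.

Request:
play_rows --series '[{"fingers": 1,"dx": 8,"dy": 6,"dz": 1,"turn": 0.015},{"fingers": 1,"dx": 16,"dy": 12,"dz": 1,"turn": 0.025},{"fingers": 1,"dx": 20,"dy": 15,"dz": 1,"turn": 0.025},{"fingers": 1,"dx": 20,"dy": 15,"dz": 1,"turn": 0.025},{"fingers": 1,"dx": 20,"dy": 15,"dz": 1,"turn": 0.025},{"fingers": 1,"dx": 20,"dy": 15,"dz": 1,"turn": 0.025},{"fingers": 1,"dx": 20,"dy": 15,"dz": 1,"turn": 0.025},{"fingers": 1,"dx": 20,"dy": 15,"dz": 1,"turn": 0.025},{"fingers": 1,"dx": 20,"dy": 15,"dz": 1,"turn": 0.025},{"fingers": 1,"dx": 20,"dy": 15,"dz": 1,"turn": 0.025},{"fingers": 1,"dx": 20,"dy": 15,"dz": 1,"turn": 0.025},{"fingers": 1,"dx": 16,"dy": 12,"dz": 0,"turn": 0.015},{"fingers": 1,"dx": 10,"dy": 8,"dz": 0,"turn": 0.01},{"fingers": 1,"dx": 4,"dy": 3,"dz": 0,"turn": 0},{"fingers": 1,"dx": 0,"dy": 0,"dz": 0,"turn": 0},{"fingers": 1,"dx": 0,"dy": 0,"dz": 0,"turn": 0}]' --squeeze 25

```text
clock: 21.55
position: [0.7425, -0.1005, 0.1408]
ee_rot: [0.005, 0.739, 0.673, -0.001]
contact_force: [-1.3, -0.1, -1.8]
width: 0.0603
```

```bash
cat >> kang.py <<'E'
B=[.6953,-.1016,-.1095]; c_,s_=np.cos(B[2]),np.sin(B[2]); d=g-[B[0],B[1],0]
print('pads in bay frame mm',np.round([(d[0]*c_+d[1]*s_)*1e3,(-d[0]*s_+d[1]*c_)*1e3,g[2]*1e3],1),'yaw err',round(yaw-B[2],3))
E
python3 kang.py
```

```text
tcp [ 0.7425 -0.1005  0.1408] pads [ 0.7422 -0.1001  0.1908] yaw -0.094 toolz [ 0.005 -0.008 -1.   ] F [-1.3 -0.1 -1.8] w 0.0603 t 21.55
[(0.8, [290.0, 363.0], 1788)] expect [373. 195.]
pads in bay frame mm [ 46.5   6.6 190.8] yaw err 0.016
```

Request:
play_rows --series '[{"fingers": 1,"dx": 4,"dy": -4,"dz": -8,"turn": -0.008},{"fingers": 1,"dx": 3,"dy": -3,"dz": -12,"turn": -0.008},{"fingers": 1,"dx": 0,"dy": 0,"dz": -14,"turn": 0},{"fingers": 1,"dx": 0,"dy": 0,"dz": -14,"turn": 0},{"fingers": 1,"dx": 0,"dy": 0,"dz": -8,"turn": 0},{"fingers": 1,"dx": 0,"dy": 0,"dz": 0,"turn": 0}]'

```text
clock: 22.15
position: [0.7471, -0.1149, 0.0815]
ee_rot: [0.006, 0.748, 0.663, -0.002]
contact_force: [-0.9, -0.2, -2.0]
width: 0.0596
```

```bash
python3 kang.py
```

```text
tcp [ 0.7471 -0.1149  0.0815] pads [ 0.7468 -0.1144  0.1315] yaw -0.12 toolz [ 0.005 -0.011 -1.   ] F [-0.9 -0.2 -2. ] w 0.0596 t 22.15
[(0.88, [368.0, 212.0], 700), (0.73, [290.0, 362.0], 1829), (0.65, [357.0, 238.0], 390)] expect [375. 214.]
best lean deg [(0.775, 46), (0.768, 48), (0.764, 44), (0.753, 50)]
pads in bay frame mm [ 52.6  -7.1 131.5] yaw err -0.011
```

Request:
play_rows --series '[{"fingers": 1,"dx": 1,"dy": 3,"dz": -8,"turn": 0.008},{"fingers": 1,"dx": 1,"dy": 2,"dz": -12,"turn": 0},{"fingers": 1,"dx": 0,"dy": 0,"dz": -12,"turn": 0},{"fingers": 1,"dx": 0,"dy": 0,"dz": -8,"turn": 0},{"fingers": 1,"dx": 0,"dy": 0,"dz": 0,"turn": 0}]'

```text
clock: 22.67
position: [0.7523, -0.1099, 0.0428]
ee_rot: [0.009, 0.745, 0.667, 0.001]
contact_force: [-0.3, -0.2, -1.6]
width: 0.06
```

```bash
python3 kang.py
```

```text
tcp [ 0.7523 -0.1099  0.0428] pads [ 0.7516 -0.1092  0.0928] yaw -0.111 toolz [ 0.014 -0.013 -1.   ] F [-0.3 -0.2 -1.6] w 0.06 t 22.67
[(0.77, [288.0, 361.0], 1805), (0.7, [366.0, 222.0], 661)] expect [374. 223.]
best lean deg [(0.761, 48), (0.757, 50), (0.757, 46), (0.753, 44)]
pads in bay frame mm [56.8 -1.4 92.8] yaw err -0.002
```

Request:
play_rows --series '[{"fingers": 1,"dx": -1,"dy": 0,"dz": -4,"turn": 0},{"fingers": 1,"dx": 0,"dy": 0,"dz": -4,"turn": 0},{"fingers": 1,"dx": 0,"dy": 0,"dz": -2,"turn": 0},{"fingers": 1,"dx": 0,"dy": 0,"dz": 0,"turn": 0}]' --squeeze 20

```text
clock: 23.1
position: [0.7532, -0.1104, 0.0351]
ee_rot: [0.012, 0.745, 0.667, 0.003]
contact_force: [-0.7, 0.2, 0.0]
width: 0.0599
```

```bash
python3 kang.py
```

```text
tcp [ 0.7532 -0.1104  0.0351] pads [ 0.7523 -0.1097  0.0851] yaw -0.111 toolz [ 0.019 -0.014 -1.   ] F [-0.7  0.2  0. ] w 0.0599 t 23.1
[(0.84, [289.0, 361.0], 1782), (0.8, [365.0, 220.0], 732)] expect [374. 225.]
best lean deg [(0.844, 44), (0.83, 46), (0.823, 42), (0.813, 48)]
pads in bay frame mm [57.5 -1.8 85.1] yaw err -0.002
```

Request:
play_rows --series '[{"fingers": 1,"dx": -5,"dy": 0.5,"dz": 3,"turn": 0},{"fingers": 1,"dx": -5,"dy": 0.5,"dz": 3,"turn": 0},{"fingers": 1,"dx": -5,"dy": 0.5,"dz": 2.5,"turn": 0},{"fingers": 1,"dx": -5,"dy": 0.5,"dz": 2,"turn": 0},{"fingers": 1,"dx": 0,"dy": 0,"dz": 0,"turn": 0}]'

```text
clock: 23.62
position: [0.7316, -0.1084, 0.0483]
ee_rot: [0.012, 0.745, 0.667, 0.003]
contact_force: [-1.2, 0.8, -1.0]
width: 0.0602
```

```bash
python3 kang.py
```

```text
tcp [ 0.7316 -0.1084  0.0483] pads [ 0.7306 -0.1077  0.0983] yaw -0.111 toolz [ 0.021 -0.014 -1.   ] F [-1.2  0.8 -1. ] w 0.0602 t 23.62
[(0.86, [358.0, 221.0], 675), (0.78, [289.0, 361.0], 1723)] expect [368. 223.]
best lean deg [(0.773, 48), (0.755, 44), (0.755, 46), (0.751, 42)]
pads in bay frame mm [35.7 -2.2 98.3] yaw err -0.002
```

The box lifted over the rim without rotating. I'll go back, set the corner on the floor again, and push against the wall before raising.

Request:
play_rows --series '[{"fingers": 1,"dx": 6,"dy": 0,"dz": 2,"turn": 0},{"fingers": 1,"dx": 8,"dy": 0,"dz": 0,"turn": 0},{"fingers": 1,"dx": 5,"dy": 0,"dz": 0,"turn": 0},{"fingers": 1,"dx": 0,"dy": 0,"dz": -5,"turn": 0},{"fingers": 1,"dx": 0,"dy": 0,"dz": -6,"turn": 0},{"fingers": 1,"dx": 0,"dy": 0,"dz": -3,"turn": 0},{"fingers": 1,"dx": 0,"dy": 0,"dz": 0,"turn": 0}]'

```text
clock: 24.3
position: [0.7555, -0.1086, 0.0341]
ee_rot: [0.013, 0.745, 0.667, 0.004]
contact_force: [-0.5, -0.5, -1.7]
width: 0.0601
```

```bash
python3 kang.py
```

```text
tcp [ 0.7555 -0.1086  0.0341] pads [ 0.7543 -0.1079  0.0841] yaw -0.111 toolz [ 0.024 -0.015 -1.   ] F [-0.5 -0.5 -1.7] w 0.0601 t 24.3
[(0.92, [289.0, 362.0], 1850), (0.78, [365.0, 225.0], 679)] expect [374. 225.]
best lean deg [(0.785, 44), (0.778, 46), (0.774, 48), (0.766, 42)]
pads in bay frame mm [59.3  0.2 84.1] yaw err -0.002
```

Request:
play_rows --series '[{"fingers": 1,"dx": 0,"dy": 0,"dz": -2,"turn": 0},{"fingers": 1,"dx": -4,"dy": 0,"dz": -1,"turn": 0},{"fingers": 1,"dx": -4,"dy": 0,"dz": 0,"turn": 0}]'

```text
clock: 24.65
position: [0.7483, -0.1089, 0.0319]
ee_rot: [0.014, 0.745, 0.667, 0.005]
contact_force: [0.7, -0.3, -0.2]
width: 0.0599
```

Request:
play_rows --series '[{"fingers": 1,"dx": -3,"dy": 0,"dz": 0,"turn": 0},{"fingers": 1,"dx": -3,"dy": 0,"dz": 0,"turn": 0}]'

```text
clock: 24.82
position: [0.7438, -0.1089, 0.0333]
ee_rot: [0.016, 0.745, 0.666, 0.007]
contact_force: [5.4, 0.6, 0.9]
width: 0.0599
```

```bash
python3 kang.py
```

```text
tcp [ 0.7438 -0.1089  0.0333] pads [ 0.7422 -0.1081  0.0833] yaw -0.112 toolz [ 0.032 -0.015 -0.999] F [5.4 0.6 0.9] w 0.0599 t 24.82
[(0.69, [290.0, 361.0], 1710), (0.63, [269.0, 126.0], 1313), (0.39, [328.0, 188.0], 620)] expect [371. 226.]
pads in bay frame mm [47.3 -1.3 83.3] yaw err -0.002
```

Request:
play_rows --series '[{"fingers": 1,"dx": -3,"dy": 0,"dz": 1,"turn": 0},{"fingers": 1,"dx": -3,"dy": 0,"dz": 1,"turn": 0}]'

```text
clock: 25.08
position: [0.7398, -0.1094, 0.0374]
ee_rot: [0.019, 0.745, 0.667, 0.008]
contact_force: [4.4, -0.2, -0.5]
width: 0.0602
```

Request:
play_rows --series '[{"fingers": 1,"dx": -3,"dy": 0,"dz": 2,"turn": 0},{"fingers": 1,"dx": -3,"dy": 0,"dz": 2,"turn": 0}]'

```text
clock: 25.25
position: [0.7345, -0.1098, 0.0424]
ee_rot: [0.02, 0.745, 0.667, 0.009]
contact_force: [3.0, 0.7, -0.0]
width: 0.0602
```

```bash
python3 kang.py
```

```text
tcp [ 0.7345 -0.1098  0.0424] pads [ 0.7325 -0.1089  0.0923] yaw -0.111 toolz [ 0.04  -0.018 -0.999] F [ 3.   0.7 -0. ] w 0.0602 t 25.25
[(0.84, [287.0, 362.0], 1752), (0.74, [362.0, 220.0], 710), (0.72, [264.0, 127.0], 1236)] expect [369. 225.]
best lean deg [(0.805, 42), (0.796, 40), (0.779, 38), (0.775, 44)]
pads in bay frame mm [37.8 -3.2 92.3] yaw err -0.002
```

Request:
play_rows --series '[{"fingers": 1,"dx": -2,"dy": 0,"dz": -3,"turn": 0},{"fingers": 1,"dx": -2,"dy": 0,"dz": -3,"turn": 0}]'

```text
clock: 25.52
position: [0.7353, -0.1101, 0.0418]
ee_rot: [0.024, 0.745, 0.666, 0.013]
contact_force: [5.1, 0.9, 9.9]
width: 0.0596
```

Request:
play_rows --series '[{"fingers": 1,"dx": -2,"dy": 0,"dz": -2,"turn": 0},{"fingers": 1,"dx": -2,"dy": 0,"dz": -2,"turn": 0}]'

```text
clock: 25.68
position: [0.7351, -0.1101, 0.0423]
ee_rot: [0.028, 0.745, 0.666, 0.017]
contact_force: [3.8, 0.1, 7.6]
width: 0.0598
```

```bash
python3 kang.py
```

```text
tcp [ 0.7351 -0.1101  0.0423] pads [ 0.732  -0.1091  0.0922] yaw -0.113 toolz [ 0.062 -0.02  -0.998] F [3.8 0.1 7.6] w 0.0598 t 25.68
[(0.78, [360.0, 221.0], 661), (0.69, [288.0, 360.0], 1811)] expect [369. 225.]
best lean deg [(0.762, 40), (0.75, 46), (0.746, 42), (0.736, 38)]
pads in bay frame mm [37.3 -3.4 92.2] yaw err -0.003
```

Request:
play_rows --series '[{"fingers": 1,"dx": -6,"dy": 0,"dz": 0,"turn": 0},{"fingers": 1,"dx": -6,"dy": 0,"dz": 0,"turn": 0}]'

```text
clock: 25.95
position: [0.73, -0.1095, 0.0463]
ee_rot: [0.033, 0.746, 0.665, 0.023]
contact_force: [6.3, 1.7, 3.8]
width: 0.0598
```

```bash
python3 kang.py
```

```text
tcp [ 0.73   -0.1095  0.0463] pads [ 0.7261 -0.1086  0.0961] yaw -0.114 toolz [ 0.078 -0.019 -0.997] F [6.3 1.7 3.8] w 0.0598 t 25.95
[(0.83, [358.0, 224.0], 682), (0.65, [288.0, 361.0], 1816)] expect [367. 224.]
best lean deg [(0.774, 38), (0.758, 36), (0.754, 34), (0.746, 40)]
pads in bay frame mm [31.4 -3.6 96.1] yaw err -0.005
```

Request:
play_rows --series '[{"fingers": 1,"dx": -8,"dy": 0,"dz": 1,"turn": 0},{"fingers": 1,"dx": -8,"dy": 0,"dz": 1,"turn": 0}]' --squeeze 20

```text
clock: 26.22
position: [0.72, -0.1085, 0.0519]
ee_rot: [0.037, 0.746, 0.665, 0.028]
contact_force: [5.5, 1.6, 3.8]
width: 0.0597
```

```bash
python3 kang.py
```

```text
tcp [ 0.72   -0.1085  0.0519] pads [ 0.7154 -0.1076  0.1017] yaw -0.116 toolz [ 0.091 -0.018 -0.996] F [5.5 1.6 3.8] w 0.0597 t 26.22
[(0.81, [290.0, 362.0], 1803), (0.79, [357.0, 222.0], 683)] expect [364. 224.]
best lean deg [(0.777, 32), (0.768, 30), (0.762, 28), (0.737, 26)]
pads in bay frame mm [ 20.6  -3.8 101.7] yaw err -0.006
```

Request:
play_rows --series '[{"fingers": 1,"dx": -8,"dy": 0.5,"dz": 0,"turn": 0},{"fingers": 1,"dx": -8,"dy": 0.5,"dz": 0,"turn": 0}]'

```text
clock: 26.48
position: [0.7093, -0.1073, 0.056]
ee_rot: [0.042, 0.746, 0.664, 0.033]
contact_force: [4.8, 2.2, 4.4]
width: 0.0599
```

```bash
python3 kang.py
```

```text
tcp [ 0.7093 -0.1073  0.056 ] pads [ 0.7041 -0.1064  0.1057] yaw -0.116 toolz [ 0.104 -0.019 -0.994] F [4.8 2.2 4.4] w 0.0599 t 26.48
[(0.68, [290.0, 360.0], 1836), (0.6, [357.0, 224.0], 610), (0.4, [363.0, 241.0], 92)] expect [361. 223.]
best lean deg [(0.702, 22), (0.689, 20), (0.686, 26), (0.683, 24)]
pads in bay frame mm [  9.3  -3.8 105.7] yaw err -0.007
```

Request:
play_rows --series '[{"fingers": 1,"dx": -7,"dy": 0.5,"dz": -1,"turn": 0},{"fingers": 1,"dx": -7,"dy": 0.5,"dz": -2,"turn": 0}]'

```text
clock: 26.75
position: [0.7011, -0.1064, 0.0581]
ee_rot: [0.047, 0.746, 0.663, 0.037]
contact_force: [5.3, 1.6, 8.7]
width: 0.0596
```

```bash
python3 kang.py
```

```text
tcp [ 0.7011 -0.1064  0.0581] pads [ 0.6953 -0.1054  0.1078] yaw -0.117 toolz [ 0.118 -0.02  -0.993] F [5.3 1.6 8.7] w 0.0596 t 26.75
[(0.8, [290.0, 364.0], 1792), (0.72, [265.0, 131.0], 1262), (0.61, [353.0, 223.0], 612)] expect [359. 223.]
best lean deg [(0.717, 16), (0.71, 20), (0.709, 18), (0.698, 14)]
pads in bay frame mm [  0.4  -3.8 107.8] yaw err -0.008
```

```bash
python3 - <<'E'
from bail import *
b=shoot('side');a=shoot('top');w=shoot('wrist')
im=np.zeros((600,800,3),np.uint8)
im[:560,:480]=cv2.resize(b[0]['pixels'][180:250,330:390],(480,560),interpolation=cv2.INTER_CUBIC)
im[:300,485:800]=cv2.resize(w[0]['pixels'][:,110:530],(315,300),interpolation=cv2.INTER_AREA)
im[305:600,485:685]=cv2.resize(b[0]['pixels'][110:198,240:300],(200,295),interpolation=cv2.INTER_CUBIC)
cv2.imwrite('pics/fin.png',im[:,:,::-1])
cr=lambda X:np.round((proj(b,X)-[330,180])*8).tolist()
q=[.6953,-.1016,-.1095]
for P in ([-27,-46,16],[27,-46,16],[-27,46,16],[27,46,16]): print(P,cr(W(np.array([P])/1000.,q))[0])
for cx in (-10,0):
  for ph in (0,10,20): 
    s,c=np.sin(np.radians(ph)),np.cos(np.radians(ph))
    print(cx,ph,[cr(W(np.array([[cx+13+t*s+k*c,yy,4+t*c-k*s]])/1000.,q))[0] for k,t,yy in ((0,0,-34),(0,120,-34),(-26,0,-34),(-26,120,-34),(-26,120,26))])
E
```

```text
[-27, -46, 16] [214.0, 517.0]
[27, -46, 16] [339.0, 482.0]
[-27, 46, 16] [96.0, 384.0]
[27, 46, 16] [216.0, 354.0]
-10 0 [[264.0, 505.0], [294.0, 236.0], [204.0, 522.0], [231.0, 251.0], [148.0, 170.0]]
-10 10 [[264.0, 505.0], [343.0, 228.0], [206.0, 512.0], [283.0, 232.0], [199.0, 153.0]]
-10 20 [[264.0, 505.0], [389.0, 230.0], [210.0, 502.0], [334.0, 223.0], [249.0, 144.0]]
0 0 [[287.0, 499.0], [318.0, 230.0], [228.0, 515.0], [255.0, 245.0], [172.0, 165.0]]
0 10 [[287.0, 499.0], [367.0, 223.0], [230.0, 505.0], [307.0, 227.0], [222.0, 147.0]]
0 20 [[287.0, 499.0], [413.0, 224.0], [233.0, 495.0], [358.0, 217.0], [272.0, 139.0]]
```

View pics/fin.png

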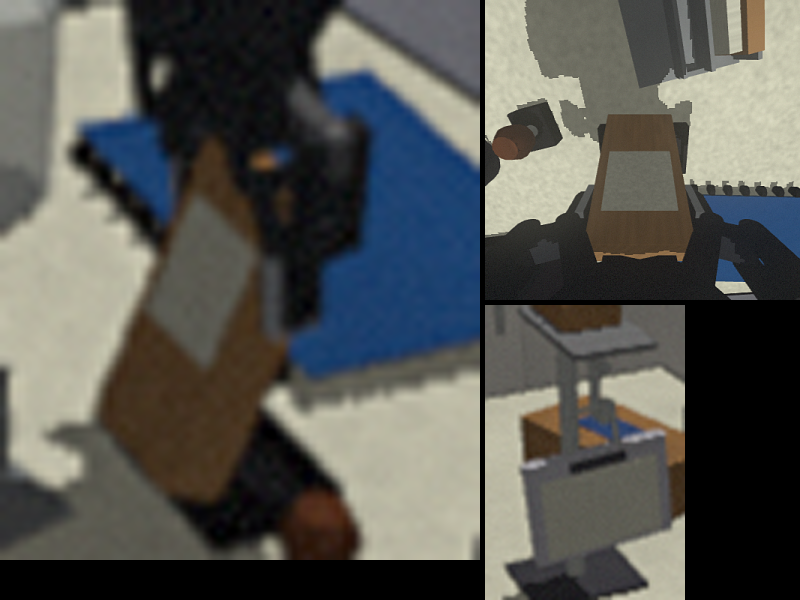

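The view shows the board hanging well. The box leans about 14°, but its lower edge from (100,415) to (205,500) sits on the tray's near rim instead of inside. I'll lift slightly, shift +x, lower into the tray, then push it upright against the wall.

Request:
play_rows --series '[{"fingers": 1,"dx": 2,"dy": 0,"dz": 5,"turn": 0},{"fingers": 1,"dx": 3,"dy": 1,"dz": 4,"turn": 0},{"fingers": 1,"dx": 8,"dy": 1,"dz": 0,"turn": 0},{"fingers": 1,"dx": 6,"dy": 0,"dz": 0,"turn": 0},{"fingers": 1,"dx": 2,"dy": 0,"dz": 0,"turn": 0},{"fingers": 1,"dx": 0,"dy": 0,"dz": 0,"turn": 0}]'

```text
clock: 27.5
position: [0.7138, -0.1032, 0.0621]
ee_rot: [0.037, 0.746, 0.664, 0.029]
contact_force: [0.3, 0.2, -1.2]
width: 0.0596
```

```bash
python3 kang.py
```

```text
tcp [ 0.7138 -0.1032  0.0621] pads [ 0.7091 -0.1023  0.1119] yaw -0.116 toolz [ 0.094 -0.017 -0.995] F [ 0.3  0.2 -1.2] w 0.0596 t 27.5
[(0.97, [358.0, 220.0], 663), (0.85, [290.0, 358.0], 1801)] expect [362. 220.]
best lean deg [(0.762, 18), (0.753, 20), (0.741, 16), (0.726, 22)]
pads in bay frame mm [ 13.8   0.8 111.9] yaw err -0.007
```

Request:
play_rows --series '[{"fingers": 1,"dx": 6,"dy": 0,"dz": 1,"turn": 0},{"fingers": 1,"dx": 4,"dy": -1,"dz": 0,"turn": 0},{"fingers": 1,"dx": 0,"dy": 0,"dz": 0,"turn": 0},{"fingers": 1,"dx": 0,"dy": 0,"dz": -5,"turn": 0},{"fingers": 1,"dx": 0,"dy": 0,"dz": -4,"turn": 0},{"fingers": 1,"dx": 0,"dy": 0,"dz": 0,"turn": 0}]'

```text
clock: 28.1
position: [0.7234, -0.1043, 0.0524]
ee_rot: [0.036, 0.746, 0.664, 0.029]
contact_force: [-0.4, -0.3, -0.9]
width: 0.0596
```

```bash
python3 kang.py
```

```text
tcp [ 0.7234 -0.1043  0.0524] pads [ 0.7189 -0.1035  0.1022] yaw -0.117 toolz [ 0.091 -0.017 -0.996] F [-0.4 -0.3 -0.9] w 0.0596 t 28.1
[(0.91, [288.0, 363.0], 1735), (0.74, [362.0, 221.0], 636)] expect [364. 222.]
best lean deg [(0.744, 18), (0.735, 16), (0.734, 20), (0.726, 22)]
pads in bay frame mm [ 23.6   0.7 102.2] yaw err -0.007
```

Request:
play_rows --series '[{"fingers": 1,"dx": 0,"dy": 0,"dz": -2,"turn": 0},{"fingers": 1,"dx": 0,"dy": 0,"dz": -2,"turn": 0}]'

```text
clock: 28.37
position: [0.7238, -0.1045, 0.0493]
ee_rot: [0.037, 0.746, 0.664, 0.029]
contact_force: [-0.2, -0.3, -1.6]
width: 0.0601
```

Request:
play_rows --series '[{"fingers": 1,"dx": 0,"dy": 0,"dz": -2,"turn": 0},{"fingers": 1,"dx": 0,"dy": 0,"dz": -1,"turn": 0}]'

```text
clock: 28.53
position: [0.7243, -0.1046, 0.0473]
ee_rot: [0.038, 0.746, 0.664, 0.029]
contact_force: [-1.6, -0.5, 6.8]
width: 0.0599
```

```bash
python3 kang.py
```

```text
tcp [ 0.7243 -0.1046  0.0473] pads [ 0.7196 -0.1037  0.0971] yaw -0.117 toolz [ 0.094 -0.017 -0.995] F [-1.6 -0.5  6.8] w 0.0599 t 28.53
[(0.83, [363.0, 222.0], 627), (0.58, [291.0, 363.0], 1778)] expect [365. 224.]
best lean deg [(0.752, 18), (0.741, 16), (0.724, 20), (0.711, 14)]
pads in bay frame mm [24.4  0.6 97.1] yaw err -0.007
```

Request:
play_rows --series '[{"fingers": 1,"dx": -5,"dy": 0.5,"dz": 0,"turn": 0},{"fingers": 1,"dx": -5,"dy": 0.5,"dz": 0,"turn": 0}]'

```text
clock: 28.8
position: [0.7179, -0.104, 0.0489]
ee_rot: [0.041, 0.746, 0.664, 0.032]
contact_force: [4.3, -0.2, 1.1]
width: 0.0597
```

Request:
play_rows --series '[{"fingers": 1,"dx": -5,"dy": 0.5,"dz": 0,"turn": 0},{"fingers": 1,"dx": -5,"dy": 0.5,"dz": 0,"turn": 0}]'

```text
clock: 28.97
position: [0.7111, -0.1034, 0.0508]
ee_rot: [0.045, 0.746, 0.664, 0.035]
contact_force: [3.7, -0.2, 0.0]
width: 0.0591
```

```bash
python3 kang.py 94
```

```text
tcp [ 0.7111 -0.1034  0.0508] pads [ 0.7055 -0.1024  0.1004] yaw -0.117 toolz [ 0.112 -0.02  -0.994] F [ 3.7 -0.2  0. ] w 0.0591 t 28.97
[(0.88, [289.0, 360.0], 1743), (0.59, [357.0, 222.0], 578)] expect [361. 224.]
best lean deg [(0.725, 12), (0.699, 10), (0.685, 14), (0.685, 8)]
pads in bay frame mm [ 10.2   0.3 100.4] yaw err -0.007
```

Request:
play_rows --series '[{"fingers": 1,"dx": -5,"dy": 0.5,"dz": -2,"turn": 0},{"fingers": 1,"dx": -5,"dy": 0.5,"dz": -2,"turn": 0}]'

```text
clock: 29.23
position: [0.7037, -0.1029, 0.0495]
ee_rot: [0.048, 0.746, 0.664, 0.038]
contact_force: [4.3, 0.6, 9.2]
width: 0.0599
```

Request:
play_rows --series '[{"fingers": 1,"dx": -5,"dy": 0.5,"dz": -2,"turn": 0},{"fingers": 1,"dx": -4,"dy": 0.5,"dz": -2,"turn": 0}]'

```text
clock: 29.4
position: [0.6985, -0.1023, 0.0493]
ee_rot: [0.052, 0.745, 0.663, 0.041]
contact_force: [3.9, 1.1, 5.0]
width: 0.0596
```

```bash
python3 kang.py 94
```

```text
tcp [ 0.6985 -0.1023  0.0493] pads [ 0.692  -0.1012  0.0989] yaw -0.117 toolz [ 0.13  -0.023 -0.991] F [3.9 1.1 5. ] w 0.0596 t 29.4
[(0.73, [267.0, 126.0], 1284), (0.71, [288.0, 363.0], 1823), (0.66, [355.0, 226.0], 479)] expect [357. 225.]
best lean deg [(0.623, 0), (0.618, 2), (0.616, -2), (0.612, 4)]
pads in bay frame mm [-3.4  0.1 98.9] yaw err -0.007
```

Request:
play_rows --series '[{"fingers": 1,"dx": -5,"dy": 0.5,"dz": -2,"turn": 0},{"fingers": 1,"dx": -4,"dy": 0.5,"dz": -2,"turn": 0}]'

```text
clock: 29.67
position: [0.6919, -0.1016, 0.0485]
ee_rot: [0.055, 0.745, 0.663, 0.043]
contact_force: [3.4, 1.1, 5.8]
width: 0.0599
```

Request:
play_rows --series '[{"fingers": 1,"dx": -3,"dy": 0,"dz": -2,"turn": 0},{"fingers": 1,"dx": 0,"dy": 0,"dz": 0,"turn": 0}]'

```text
clock: 29.83
position: [0.6893, -0.1014, 0.0483]
ee_rot: [0.056, 0.745, 0.663, 0.045]
contact_force: [2.4, -0.8, -3.2]
width: 0.0602
```

```bash
python3 kang.py 94
```

```text
tcp [ 0.6893 -0.1014  0.0483] pads [ 0.6823 -0.1002  0.0978] yaw -0.117 toolz [ 0.141 -0.024 -0.99 ] F [ 2.4 -0.8 -3.2] w 0.0602 t 29.83
[(0.87, [354.0, 226.0], 445), (0.83, [286.0, 360.0], 1724), (0.17, [360.0, 244.0], 180)] expect [354. 226.]
best lean deg [(0.616, -6), (0.61, -4), (0.607, -8), (0.592, -2)]
pads in bay frame mm [-13.1  -0.   97.8] yaw err -0.007
```

Request:
play_rows --series '[{"fingers": 1,"dx": 2,"dy": 0,"dz": -1,"turn": 0},{"fingers": -0.45,"dx": 0,"dy": 0,"dz": 0,"turn": 0},{"fingers": -0.5,"dx": 0,"dy": 0,"dz": 0,"turn": 0},{"fingers": -0.6,"dx": 0,"dy": 0,"dz": 0,"turn": 0},{"fingers": -0.8,"dx": 0,"dy": 0,"dz": 0,"turn": 0},{"fingers": -0.9,"dx": 0,"dy": 0,"dz": 0,"turn": 0},{"fingers": -0.9,"dx": 0,"dy": 0,"dz": 0,"turn": 0}]'

```text
clock: 30.52
position: [0.6814, -0.1005, 0.0426]
ee_rot: [0.047, 0.746, 0.664, 0.037]
contact_force: [-0.6, 0.6, -0.3]
width: 0.0811
```

```bash
python3 kang.py 94
```

```text
tcp [ 0.6814 -0.1005  0.0426] pads [ 0.6755 -0.0994  0.0922] yaw -0.117 toolz [ 0.119 -0.021 -0.993] F [-0.6  0.6 -0.3] w 0.0811 t 30.52
[(0.94, [354.0, 228.0], 397), (0.7, [289.0, 361.0], 1778), (0.36, [276.0, 166.0], 1315)] expect [352. 228.]
best lean deg [(0.59, -10), (0.587, -12), (0.571, -14), (0.568, -8)]
pads in bay frame mm [-19.9  -0.   92.2] yaw err -0.007
```

Released. I'll raise clear and check from the cameras.

Request:
play_rows --series '[{"fingers": -0.9,"dx": 0,"dy": 0,"dz": 6,"turn": 0},{"fingers": -0.9,"dx": 0,"dy": 0,"dz": 12,"turn": 0},{"fingers": -0.9,"dx": 0,"dy": 0,"dz": 18,"turn": 0},{"fingers": -0.9,"dx": 0,"dy": 0,"dz": 20,"turn": 0},{"fingers": -0.9,"dx": 0,"dy": 0,"dz": 25,"turn": 0},{"fingers": -0.9,"dx": -15,"dy": 0,"dz": 25,"turn": 0},{"fingers": -0.9,"dx": -30,"dy": 0,"dz": 20,"turn": 0},{"fingers": -0.9,"dx": -35,"dy": 0,"dz": 10,"turn": 0},{"fingers": -0.9,"dx": -35,"dy": 0,"dz": 0,"turn": 0},{"fingers": -0.9,"dx": -30,"dy": 0,"dz": 0,"turn": 0},{"fingers": -0.9,"dx": 0,"dy": 0,"dz": 0,"turn": 0},{"fingers": -0.9,"dx": 0,"dy": 0,"dz": 0,"turn": 0}]'

```text
clock: 31.62
position: [0.5318, -0.1002, 0.1889]
ee_rot: [0.05, 0.745, 0.664, 0.039]
contact_force: [0.1, -0.3, -0.0]
width: 0.0809
```

```bash
cat > chk.py <<'E'
from bail import *
from scipy.optimize import minimize
cs={n:shoot(n) for n in('side','top','wrist')}
q=[.6953,-.1016,-.1095]
def model(v): # cx,cy(bay mm), lean about bay y, yaw
    cx,cy,l,yw=v; s,c=np.sin(l),np.cos(l); B=bx(-13,13,-30,30,0,120)
    P=np.c_[B[:,0]*c+B[:,2]*s,B[:,1],-B[:,0]*s+B[:,2]*c]; P[:,2]+=.004-P[:,2].min()
    cy_,sy=np.cos(yw),np.sin(yw); P=np.c_[P[:,0]*cy_-P[:,1]*sy+cx/1e3,P[:,0]*sy+P[:,1]*cy_+cy/1e3,P[:,2]]
    return W(P,q)
obs=[]
for n,c in cs.items():
    uv=proj(c,model([0,0,0,0])).mean(0); ms=[m for m in masks_of(c[0],'kit') if np.hypot(*(np.array(m['xy'])-uv))<60]
    print(n,[(round(m['p'],2),np.round(m['xy']).tolist(),int(m['region'].sum())) for m in ms],'exp',np.round(uv))
    if ms: obs.append((n,c,max(ms,key=lambda m:m['p'])['region'].astype(np.float32)))
def rend(c,v):
    m=np.zeros((1600,2560),np.uint8); cv2.fillConvexPoly(m,np.round(cv2.convexHull(((proj(c,model(v))+.5)*4).astype(np.float32))).astype(np.int32),1)
    return cv2.resize(m.astype(np.float32),(640,400),interpolation=cv2.INTER_AREA)
# tray rims hide the foot: compare only above it -> blank pixels of the tray rim box
def cost(v):
    J=0
    for n,c,r in obs:
        m=rend(c,v); t=np.zeros((400,640),np.uint8); cv2.fillConvexPoly(t,cv2.convexHull(np.round(proj(c,W(bx(-27,27,-46,46,0,16),q))).astype(np.int32)),1)
        k=1-t if n!='top' else 1; J+=1-(np.minimum(m,r)*k).sum()/(np.maximum(m,r)*k).sum()
    return J/len(obs)
for s0 in ([-10,0,0,0],[-10,0,.15,0],[0,0,-.15,0]):
    r=minimize(cost,s0,method='Nelder-Mead',options=dict(initial_simplex=np.array(s0)+np.array([[0]*4,[6,0,0,0],[0,6,0,0],[0,0,.1,0],[0,0,0,.1]]),maxiter=200)); print(round(r.fun,3),np.round(r.x,3))
st=get_state();print(np.round(st['position'],3),np.round(Rt(st)[:,2],3),st['clock'],np.round(st['contact_force'],1))
E
python3 chk.py
```

```text
side [(0.64, [357.0, 220.0], 615)] exp [358. 221.]
top [(0.81, [321.0, 142.0], 368), (0.36, [309.0, 147.0], 146)] exp [320. 140.]
wrist [(0.9, [329.0, 296.0], 3725)] exp [330. 296.]
0.066 [-5.408 -1.21  -0.042 -0.01 ]
0.065 [-5.778 -1.485 -0.04  -0.014]
0.067 [-5.838 -1.153 -0.034  0.006]
[ 0.533 -0.1    0.187] [ 0.122 -0.023 -0.992] 31.9167 [-0.   0.5  0.2]
```

```bash
cat > chk2.py <<'E'
exec(open('chk.py').read().split('for s0 in')[0])
_m=model
def model(v): return _m(v[:4])+[0,0,v[4]/1e3]
for s0 in ([-6,-1,0,0,0],[-6,-1,-.05,0,8]):
    r=minimize(cost,s0,method='Nelder-Mead',options=dict(initial_simplex=np.array(s0)+np.array([[0]*5,[6,0,0,0,0],[0,6,0,0,0],[0,0,.08,0,0],[0,0,0,.1,0],[0,0,0,0,6]]),maxiter=300)); print('kit cx,cy,lean,yaw,dz',round(r.fun,3),np.round(r.x,3))
for l in (-.1,-.05,0,.05): print(l,round(cost([-6-60*l*0,-1,l,0,0]),3))
ob=[]
for n in('side','top'):
    c=cs[n]; uv=proj(c,[[.561,.213,.14]])[0]; ms=[m for m in masks_of(c[0],'board') if np.hypot(*(np.array(m['xy'])-uv))<30]
    print(n,[(round(m['p'],2),np.round(m['xy']).tolist()) for m in ms],np.round(uv))
    if ms and n=='side': reg=max(ms,key=lambda m:m['p'])['region'].astype(np.float32); c0=c
def bd(v): # bail x,y,z (throat mm), pitch
    P=bx(-75,75,-7,7,-152,-42); s,c=np.sin(v[3]),np.cos(v[3]); P=np.c_[P[:,0]*c+P[:,2]*s,P[:,1],-P[:,0]*s+P[:,2]*c]
    return W(P+np.array([v[0],0,v[1]+235])/1e3+[0,v[2]/1e3,0],STAND)
def cb(v):
    v=[v[0],v[1],0,v[2]]; m=np.zeros((1600,2560),np.uint8); cv2.fillConvexPoly(m,np.round(cv2.convexHull(((proj(c0,bd(v))+.5)*4).astype(np.float32))).astype(np.int32),1)
    m=cv2.resize(m.astype(np.float32),(640,400),interpolation=cv2.INTER_AREA); return 1-np.minimum(m,reg).sum()/np.maximum(m,reg).sum()
s0=[-10,0,0]; r=minimize(cb,s0,method='Nelder-Mead',options=dict(initial_simplex=np.array(s0)+np.array([[0]*3,[6,0,0],[0,6,0],[0,0,.08]]))); print('board bail x,z,pitch',round(r.fun,3),np.round(r.x,3))
E
python3 chk2.py
```

```text
side [(0.36, [329.0, 190.0], 559)] exp [358. 221.]
top [(0.93, [324.0, 143.0], 341)] exp [320. 140.]
wrist [(0.89, [328.0, 297.0], 3899)] exp [330. 297.]
kit cx,cy,lean,yaw,dz 0.372 [-4.643 -1.539 -0.065  0.026  1.617]
kit cx,cy,lean,yaw,dz 0.37 [-5.552e+00 -1.408e+00 -5.900e-02  3.000e-03  2.379e+00]
-0.1 0.436
-0.05 0.385
0 0.404
0.05 0.453
side [(0.72, [275.0, 167.0])] [272. 167.]
top [(0.97, [208.0, 189.0])] [206. 182.]
board bail x,z,pitch 0.072 [-11.957   0.428  -0.074]
```

```bash
cat > chk3.py <<'E'
src=open('chk.py').read().split('for s0 in')[0]
for k in range(2):
    exec(src); al=list(obs)
    for o in al:
        if len([1 for _ in [0]])and np.hypot(*(np.argwhere(o[2]>0).mean(0)[::-1]-proj(o[1],model([-6,0,0,0])).mean(0)))>8: continue
        obs=[o]; 
        out=[]
        for l in np.arange(-.12,.1,.04):
            r=minimize(lambda u:cost([u[0]-60*np.sin(l),u[1],l,0]),[-8,0],method='Nelder-Mead',options=dict(initial_simplex=[[-8,0],[0,0],[-8,6]],maxiter=60)); out.append((round(l,2),round(r.fun,3),np.round(r.x,1).tolist()))
        print(o[0],out)
E
python3 chk3.py
```

```text
side [(0.76, [357.0, 219.0], 652), (0.65, [355.0, 242.0], 177), (0.51, [331.0, 193.0], 532)] exp [358. 221.]
top [(0.62, [322.0, 144.0], 375)] exp [320. 140.]
wrist [(0.86, [330.0, 298.0], 3828)] exp [330. 297.]
side [(np.float64(-0.12), np.float64(0.094), [-7.2, -1.7]), (np.float64(-0.08), np.float64(0.07), [-7.9, -2.1]), (np.float64(-0.04), np.float64(0.051), [-10.0, -1.3]), (np.float64(0.0), np.float64(0.049), [-11.1, -2.0]), (np.float64(0.04), np.float64(0.057), [-13.7, -5.3]), (np.float64(0.08), np.float64(0.083), [-14.2, -4.5])]
top [(np.float64(-0.12), np.float64(0.18), [-4.8, -1.4]), (np.float64(-0.08), np.float64(0.105), [-6.4, -1.7]), (np.float64(-0.04), np.float64(0.052), [-7.0, -1.4]), (np.float64(0.0), np.float64(0.094), [-7.4, -1.8]), (np.float64(0.04), np.float64(0.152), [-9.8, -2.0]), (np.float64(0.08), np.float64(0.207), [-11.9, -2.0])]
wrist [(np.float64(-0.12), np.float64(0.013), [-5.3, -1.4]), (np.float64(-0.08), np.float64(0.013), [-7.0, -1.2]), (np.float64(-0.04), np.float64(0.012), [-8.5, -1.4]), (np.float64(0.0), np.float64(0.011), [-9.8, -1.2]), (np.float64(0
[... 561 characters left out ...]
t64(0.08), np.float64(0.076), [-14.7, -4.8])]
top [(np.float64(-0.12), np.float64(0.196), [-5.2, -1.6]), (np.float64(-0.08), np.float64(0.112), [-6.4, -1.7]), (np.float64(-0.04), np.float64(0.052), [-7.2, -1.0]), (np.float64(0.0), np.float64(0.084), [-6.6, -1.5]), (np.float64(0.04), np.float64(0.146), [-8.9, -2.0]), (np.float64(0.08), np.float64(0.199), [-12.0, -1.8])]
wrist [(np.float64(-0.12), np.float64(0.023), [-5.2, -1.1]), (np.float64(-0.08), np.float64(0.022), [-7.0, -1.1]), (np.float64(-0.04), np.float64(0.022), [-8.5, -1.1]), (np.float64(0.0), np.float64(0.022), [-9.8, -1.2]), (np.float64(0.04), np.float64(0.021), [-12.1, -1.1]), (np.float64(0.08), np.float64(0.021), [-14.0, -1.3])]
```

```bash
python3 - <<'E'
from h import *
b=shoot('side')
old=dict(stapler=(238,232),stamp=(366,257),pencup=(399,264),gel=(327,192),bell=(280,290),tape=(205,211))
for l,o in old.items(): print(l,o,[(round(m['p'],2),np.round(m['xy']).tolist()) for m in masks_of(b[0],l)][:2])
print(get_state()['clock'],np.round(get_state()['contact_force'],1)); print(sign_off())
E
```

```text
stapler (238, 232) [(0.65, [240.0, 233.0])]
stamp (366, 257) [(0.87, [365.0, 258.0])]
pencup (399, 264) [(0.88, [402.0, 264.0])]
gel (327, 192) [(0.65, [328.0, 188.0]), (0.6, [306.0, 241.0])]
bell (280, 290) [(0.92, [280.0, 293.0]), (0.56, [356.0, 220.0])]
tape (205, 211) [(0.63, [202.0, 214.0])]
33.2667 [-0.1  0.4 -0.9]
the job is handed in; nothing more can be done
None
```

The form board hangs on the side hook and the thermometer box stands on its short end in the black tray. I handed the job in at about 33 s of the 64 s limit; the hand-in gives no verdict.

**What happened**
- **Board:** I gripped it by the end nearest the robot so the gripper stayed clear of the shelf, brought the bail in over the lip and lowered it into the throat.
- **First grip missed:** the fingertips turned out to be about 35 mm shorter than stated. I found this by touching the board's top edge, up to about 30 N, and corrected for it.
- **Box:** it stayed at 45° in the pads, so I turned it upright against the tray's near wall. The first two tries rode up onto the rim; the third, set down inside the tray, worked.

**Last checks (camera fits, good to a few mm)**

| Item | Measured | Limit |
|---|---|---|
| Board: bar offset from throat in x | about -12 mm | ±18 mm |
| Board: bar height from throat | about +0.4 mm | ±6 mm |
| Board: lean | about 0.07 rad | 0.2 rad |
| Box: centre in tray, x and y | about -9 and -2 mm | ±20 and ±25 mm |
| Box: lean | about 0 to 0.04 rad | 0.1 rad |

- **Board y:** the camera fit assumed this. The arm's own reading put it within 1 mm just before release.
- **Bystanders:** all six are within about 4 pixels of their starting places in the side view.
- **Arm:** it stands clear, with no force beyond noise.

**Disagreements:** one box fit gave a lean of 0.065 rad, but its side-view detection was of something else. Repeating it per view, the side view gave about -0.02 rad and the top view about -0.04; the wrist view could not tell.

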